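# Open the combination padlock and present it at the hasp

## Robot

A 6-joint arm with a two-finger parallel gripper is mounted at the origin on the work surface. World frame = base frame: x ahead of the robot, y to its left, z up, the work surface at z = 0. Lengths are in m, angles in degrees, forces in N, time in s.
With the tool pointing down it reaches from about 0.4 to 0.825 m from the base axis. Payload 7 kg.
Tool frame: the origin (TCP) lies between the finger pads; the fingertips stand 11 mm ahead of it and the grasp point (between the pads) lies 8 mm behind it (r.tcp_to_tips is the distance from the TCP to the fingertips, in m); x points along the fingers, y is the direction in which the jaws open and shut, and the axes are right-handed (so a half turn about x gives the same grasp; the last joint's range is limited). The gripper opens to 88 mm and grips with 3 to 60 N. Pads are 19 mm wide; open, the fingers measure 130 mm over their backs; the gripper's body (78 mm by 193 mm) begins 47 mm behind the grasp point.
Start: joints at [-60.04, 20.546, 0.682, 0, -70.136, -16.507], TCP at [0.157, -0.656, 0.238] pointing down, gripper open.
Joint ranges: [-176.03, 176.03], [-82.01, 121.73], [-58.28, 71.71], [-173.87, 95.51], [-174.79, -0.11], [-173.66, 173.66]. Speed limits (degrees/s): [136.94, 136.94, 172.46, 180, 180, 180].

## Interface

Orientations are given as [roll, pitch, yaw] about the fixed x, y, z axes, in that order (R = Rz(yaw) Ry(pitch) Rx(roll)).
In Python, from plant import r gives the robot as it stands.
- The arm moves only by the tool arm_command, never from a script. Its argument "plan" is a list of rows, each an object of numbers: "dx", "dy", "dz": the shift along the tool's x, y, z each as a share of 0.02 m, from -1 to 1; "wx", "wy", "wz": the turn, a rotation vector about the tool's x, y, z each as a share of 0.08 rad, from -1 to 1. In form: [{"dx": .., "dy": .., "dz": .., "wx": .., "wy": .., "wz": ..}, ...]. A call has 1 to 20 rows; each row shifts and turns the pose as measured when the row begins, along the tool's axes as they then stand; what a row does not reach is not made up. A row lasts 1/12 s, in which the tool goes at most 41.7 mm and 7.16 degrees, less where a joint would pass 70% of its speed; a pose out of reach is approached as far as the arm can. A call with a number of a shift or a turn outside -1 to 1 is refused whole. A call with a gripper value outside its range is refused whole. "fingers" is the closure, from -1 (fully open) to 1 (shut), so that 0 is half open, set as the call begins (left out, the last holds). The fingers move at their own pace and stop on an object; "force" is the grip in N (left out, the last holds). Time passes only in rows, so rows that do not move let the fingers close. It gives the time, the measured TCP pose, the force and the opening at its end, in the units of the state.
- r.get_state(): the state, without advancing time (a new reading comes with each control period).
- r.capture(name): name is "scene" or "top" or "wrist"; returns (picture, depth): 480x640x3 uint8, red, green, blue; 480x640 float32, m along the optical axis (not along the pixel's ray), 0 where there is no reading.
- r.camera_model(name): a dict with "vertical_fov" (degrees; the focal length in pixels is half the picture's height over the tangent of half this angle, whatever the lens; pixels are square), "cx", "cy" (the principal point, pixels), "R" (3x3) and "t" (3): a world point X has camera coordinates R X + t. Camera axes: x right, y down, z forward; pixel columns grow to the right and rows downward; lengths in m; the calibration is good to about 2 mm. A picture is of the moment at which its call begins: read the wrist's pose just before it. camera_model takes no time and is no camera call; for the wrist camera it gives the pose at the moment of the call.
- r.close_job(): hands the job in, once; it reports no verdict.
Trained networks look in the newest picture that a camera, given by its name, has taken for a name from the list of things; names that differ only in an ending like _2 or _b are one class to them, and where a whole thing is asked for, a point or a joint stands for the part that bears it (a point fixed in the world has none). Each returns a list of dicts, best first, with "score" (0 to 1); they miss things now and then, are a little off and sometimes report something else, mostly with a low value. They report only what shows in the picture. A call takes as long as a camera call. They do not tell look-alikes from the thing itself.
- r.cut_out(camera, query): "mask" (480x640 bool, what is visible of it) and "bbox" ([left, top, width, height] in pixels, round what is visible of it).
- r.spot_point(camera, query): "centre" ([column, row] in pixels: a listed point, or the origin of a listed thing).
The state is a dict: "time_s": time; "joints": joint angles; "qd": joint speeds; "joint_torque": joint torques, N m; "tcp_pos": TCP position; "eef_rot": TCP orientation; "contact_force": force on the tool from outside, world axes, zero at the start; "moment": the same for the moment, N m; "gripper_width": finger opening in m.
Only numpy, scipy, OpenCV 4.12 (cv2) and the standard library are available. Lean on these libraries where they do the work, as an engineer would, in place of code of your own. Each camera call takes 0.05 s, during which the arm holds its last target.

## Task

On the watch desk a combination padlock lies on its back in a black rest. Turn its dial clockwise past its clicks until the dial's white zero line points straight at the shackle and matches the mark on the body, pull the shackle fully open, then lift the lock out by the shackle and finish while still holding it: open, hanging from its shackle with the body below, straight above the staple of the grey steel case and its lower edge about 5 cm above it. Do not let go at the end, and leave the mug, the radio and the torch where they are.

Things in the scene. Friction and masses are not known exactly. Their poses are not given: they have to be found in the camera images.
- padlock_center (a point): Centre of the padlock's body, a steel block 60 (along its x) x 86 (y) x 30 mm (z), the lock about 0.6 kg in all. It starts lying flat in the rest with its dial up; own z is out of the dial face, own x points away from the shackle (the shackle is on the -x side, at the start roughly towards the robot). The lock is loose in the rest.
- dial_grip (a point): Point on the dial's axis at the height to grip: 22 mm above the body's top face, which is 55 mm above the desk. The dial is a plate of 56 mm diameter, 3 mm thick, with a round knurled knob of 36 mm diameter that rises to 30 mm above the body's top face. Its white zero line is on the plate and on the knob's top; this point turns with the dial and the line lies along its -x axis.
- dial (a joint): Dial angle in rad, counter-clockwise positive seen from above the dial. 0: the zero line points to the shackle, at the small white mark on the steel block. That is the only setting (within about 0.14 rad) in which the shackle can be pulled. It starts at 0.7 to 2.3 and must be turned clockwise to 0; a spring catch clicks into a notch every 0.524 rad (0 is one of them, with about 0.08 rad of play) and takes some 0.1 N m to pass. It has end stops at -3.1 and 3.1.
- shackle_bow (a point): Middle of the shackle's straight cross bar: a round steel bar of 8 mm diameter, about 38 mm straight, along the lock's y, 79 mm from the lock's centre on its -x side when shut (104 mm when open). At the start it is 40 mm above the desk and free below. The loop between bar and body is 45 mm long when shut and 44 mm wide inside. Pinched across, the bar can turn between the fingers, so the lock swings down and hangs when lifted.
- shackle (a joint): How far the shackle is pulled out of the body (along the lock's -x), m: 0 shut, 0.025 fully open, at its stop. It has about 1.5 N of friction and no spring; unless the dial is at 0 it is blocked after about 2 mm.
- rest: Fixed black rest that holds the padlock; origin at the desk under the lock's centre, x and y along the lock's. Floor 25 mm above the desk, side walls and two cheeks in front of the body (outside the shackle's legs, so the body cannot follow the shackle) up to 45 mm, a low lip of 6 mm behind. Outline 80 x 105 mm. The lock lifts out upward, shackle end first.
- case: Fixed grey steel case 160 (x) x 180 (y) x 60 mm; origin at its underside's centre. Near the middle of its -x edge, on the lid, is the hasp plate with the staple.
- staple_top (a point): Top of the staple, an upright steel loop 24 mm wide, 85 mm above the desk; the lock is to hang straight above it.
- mug: White mug, 76 mm across, 85 mm high, handle on its +y side; bystander, origin at its foot.
- radio: Black hand-held radio lying flat, 115 x 56 x 34 mm plus a 70 mm aerial along +x; bystander, origin at its underside.
- torch: Aluminium torch standing on its head, 44 mm across, 125 mm high; bystander, origin at its foot.
- padlock: The same padlock as a whole; origin at the centre of its back (the underside as it lies), 15 mm below padlock_center; axes as given there.
There are look-alikes about, which are no part of the job. Several things have the shape of the case; the one meant has the colours described above. What is shaped like the padlock but green is not meant.

How it is judged:
By the outcome, as a careful person would: the job done as asked, in the order asked, and still so for the second after the job is handed in, while the arm keeps its last pose, push and grip.
It also fails if it takes over 72 s, if anything falls off the work surface, if the arm or the gripper's body presses on something with over 40 N, if the wrist force passes 120 N, or if a joint passes its speed limit or range.

## Working session

There is one attempt and no reset: what is moved stays moved. The work goes in short steps, Python scripts to look and compute and a tool call to move; the robot and the scene stay as the last step left them, time stands still between calls to the robot, and variables do not carry over. Pictures are saved under pics/ and viewed, and the job is handed in when it is done.

Besides the shell and the picture viewer there is one more tool, called as a command line: name --argument value ..., lists and objects as JSON in quotes. arm_command: Moves the arm, as the interface text tells. Shift numbers are shares of 0.02 m and turn numbers shares of 0.08 rad, none past 1 either way. Its arguments: {"type":"object","properties":{"plan":{"type":"array","items":{"type":"object","properties":{"dx":{"type":"number"},"dy":{"type":"number"},"dz":{"type":"number"},"wx":{"type":"number"},"wy":{"type":"number"},"wz":{"type":"number"}}}},"fingers":{"type":"number"},"force":{"type":"number"}},"required":["plan"]}

```bash
ls; mkdir -p pics; cat > h.py <<'E'
import numpy as np, cv2
from plant import r
from scipy.spatial.transform import Rotation as Ro
def cap(n,f):
    m=r.camera_model(n); p,d=r.capture(n); cv2.imwrite('pics/'+f+'.png',p[:,:,::-1]); np.savez('pics/'+f+'.npz',p=p,d=d,R=m['R'],t=m['t'],c=[m['cx'],m['cy'],240/np.tan(np.radians(m['vertical_fov']/2))])
    return p,d,m
def w(m,u,v,z=None,depth=None):
    f=240/np.tan(np.radians(m['vertical_fov']/2)); R=np.array(m['R']);t=np.array(m['t'])
    ray=np.array([(u-m['cx'])/f,(v-m['cy'])/f,1.]); C=-R.T@t; dw=R.T@ray
    if depth is None: depth=(z-C[2])/dw[2]
    return C+dw*depth
E
python3 - <<'E'
from h import *
s=r.get_state();print({k:np.round(v,3) for k,v in s.items()})
for n in('scene','top'):
    p,d,m=cap(n,n+'0'); print(n,m['vertical_fov'],m['cx'],m['cy'],np.round(-np.array(m['R']).T@m['t'],3))
    for q in('padlock','dial_grip','shackle_bow','case','staple_top','mug','radio','torch','padlock_center'):
        o=r.spot_point(n,q); print(q,[(np.round(x['centre'],1).tolist(),round(x['score'],2)) for x in o[:4]])
print(r.get_state()['time_s'])
E
```

```text
pics
{'time_s': np.float64(0.0), 'joints': array([-6.0038e+01,  2.0591e+01,  6.3700e-01, -1.9000e-02, -7.0135e+01,
       -1.6508e+01]), 'qd': array([-0.008,  0.062, -0.109,  0.09 , -0.043, -0.027]), 'joint_torque': array([ 0.0000e+00, -5.8272e+01,  2.9305e+01,  6.9970e+00,  7.0000e-03,
       -0.0000e+00]), 'tcp_pos': array([ 0.157, -0.656,  0.237]), 'eef_rot': array([ 95.331,  89.909, 108.778]), 'contact_force': array([-0.518, -0.51 ,  0.68 ]), 'moment': array([-0.042, -0.022,  0.041]), 'gripper_width': np.float64(0.087)}
scene 42.01835358786294 314.91781265036155 242.3588263826995 [ 1.478 -0.034  1.16 ]
padlock [([414.8, 391.7], 0.88), ([381.6, 309.2], 0.7)]
dial_grip [([418.4, 379.2], 0.85), ([385.3, 298.6], 0.74)]
shackle_bow [([392.1, 356.1], 0.73), ([391.0, 276.9], 0.56)]
case [([219.8, 320.3], 0.64), ([180.9, 188.6], 0.63), ([261.4, 233.4], 0.62)]
staple_top [([179.7, 152.7], 0.94), ([217.7, 276.6], 0.67), ([264.0, 195.6], 0.61)]
mug [([389.2, 279.6], 0.22)]
radio [([125.6, 311.8], 0.61)]
torch [([482.2, 267.5], 0.91)]
padlock_center [([382.2, 307.7], 0.69), ([414.9, 392.6], 0.65)]
top 42.0725877077532 319.0913664605805 249.26512611515682 [0.409 0.005 1.756]
padlock [([252.2, 137.4], 0.77), ([263.8, 203.0], 0.63)]
dial_grip [([265.1, 198.1], 0.8), ([248.0, 133.6], 0.69)]
shackle_bow [([257.9, 162.3], 0.67), ([257.8, 227.6], 0.66)]
case [([359.9, 300.7], 0.89), ([445.3, 367.4], 0.89), ([394.5, 207.5], 0.68)]
staple_top [([448.6, 391.9], 0.97), ([394.2, 226.0], 0.6), ([352.9, 314.8], 0.57)]
mug [([260.2, 203.4], 0.4)]
radio [([472.0, 219.4], 0.78)]
torch [([173.7, 253.6], 0.7)]
padlock_center [([261.1, 198.6], 0.94), ([248.0, 135.9], 0.69)]
1.0
```

View pics/scene0.png

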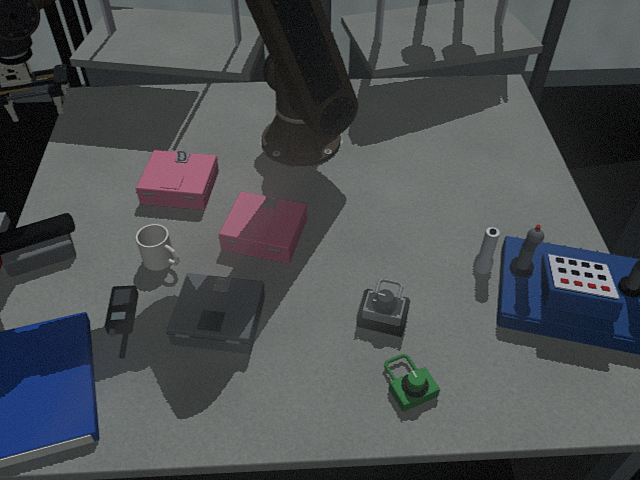

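View pics/top0.png

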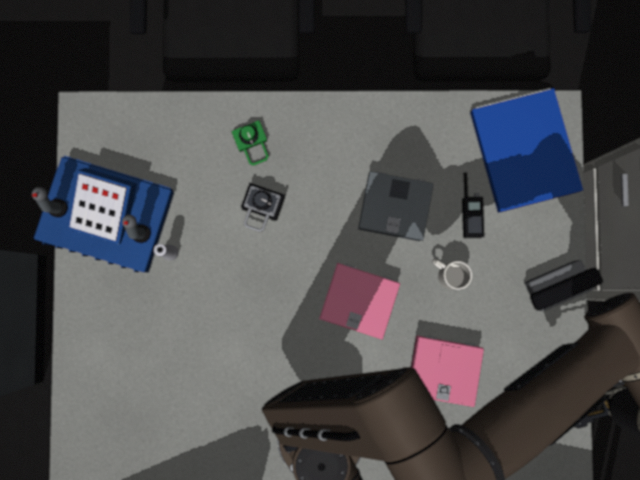

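The scene shows two padlocks: grey steel in a black rest (scene 382,308; top 262,202) and green (scene 414,392). The grey one is meant. There are three case shapes: grey (top 395,207) and two pink (360,301 and 447,370). The grey one is meant. I'll confirm both in crops and take measurements.

```bash
python3 - <<'E'
from h import *
t=np.load('pics/top0.npz')['p'];s=np.load('pics/scene0.npz')['p']
rs=lambda im:cv2.resize(im,(400,300),interpolation=cv2.INTER_CUBIC)
im=np.vstack([np.hstack([rs(t[165:240,212:312]),rs(t[165:255,336:456])]),np.hstack([rs(s[263:344,332:440]),rs(s[262:358,150:278])])])
im=np.clip(im.astype(float)*1.5,0,255).astype(np.uint8)
cv2.imwrite('pics/crop0.png',im[:,:,::-1])
mt=r.camera_model('top');ms=r.camera_model('scene')
print('bow',w(mt,257.8,227.6,.04)); print('cent',w(mt,261.1,198.6,.04),'dial',w(mt,265.1,198.1,.077),w(ms,385.3,298.6,.077))
print('bow s',w(ms,391,276.9,.04),'cent s',w(ms,382.2,307.7,.04))
print('staple',w(mt,394.2,226,.085))
for u,v in((264,195.6),(217.7,276.6)): print('staple s',w(ms,u,v,.085))
print('mug',w(mt,457,275,.085),'torch',w(mt,160,249,.125),'radio',w(mt,472,219.4,0.02))
E
```

```text
bow [0.58061328 0.17052676 0.04      ]
cent [0.66126646 0.16158863 0.04      ] dial [0.65716562 0.14738527 0.077     ] [0.65524247 0.16258825 0.077     ]
bow s [0.56498683 0.19064286 0.04      ] cent s [0.65206355 0.1591637  0.04      ]
staple [ 0.57912705 -0.20079164  0.085     ]
staple s [ 0.32223546 -0.10147181  0.085     ]
staple s [ 0.58068304 -0.20371125  0.085     ]
mug [ 0.44670701 -0.36749905  0.085     ] torch [0.51678147 0.41824797 0.125     ] radio [ 0.60349357 -0.42680214  0.02      ]
```

View pics/crop0.png

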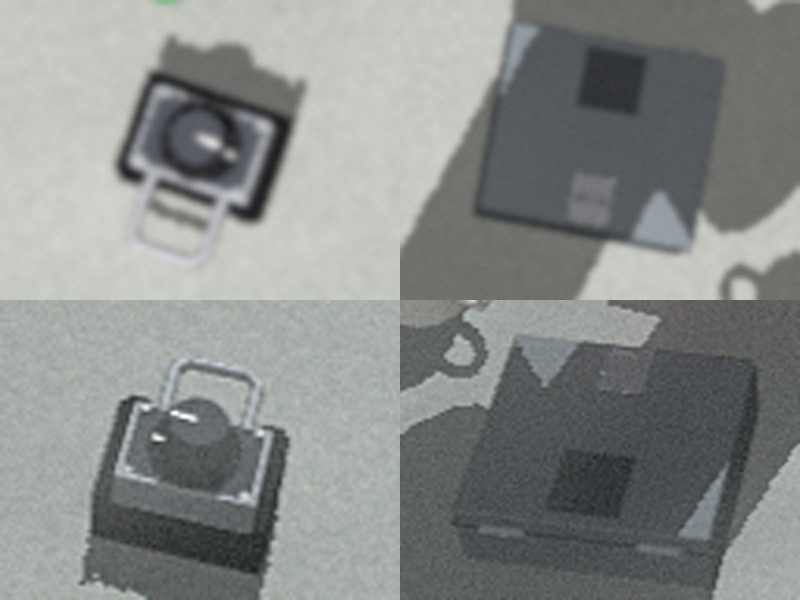

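Crops confirm both: a steel padlock in a black rest whose zero line points right and down (dial ≈ +1.4 rad), and a grey case with the staple plate on its near edge. Next I'll plan the moves.

```bash
cat >> h.py <<'E'
def plan(target,yaw_y=None):
    """yaw_y: desired world heading (deg) of tool y (mod 180 nearest), tool x down"""
    s=r.get_state(); R=Ro.from_euler('xyz',s['eef_rot'],degrees=True).as_matrix(); p=np.array(s['tcp_pos'])
    sh=R.T@(np.array(target)-p); out=dict(t=round(float(s['time_s']),2),p=p.round(4),sh20=(sh/.02).round(2),heady=round(float(np.degrees(np.arctan2(R[1,1],R[0,1]))),1),F=np.round(s['contact_force'],1),M=np.round(s['moment'],2),gw=round(float(s['gripper_width']),4),j=np.round(s['joints'],1))
    if yaw_y is not None:
        for off in (0,180):
            a=np.radians(yaw_y+off); y=np.array([np.cos(a),np.sin(a),0]);x=np.array([0,0,-1.]);T=np.c_[x,y,np.cross(x,y)]
            out['w%d'%off]=(Ro.from_matrix(R.T@T).as_rotvec()/.08).round(2)
    print(out); return out
E
python3 - <<'E'
from h import *
o=plan([.58,-.2,.26],-16)
s=r.get_state();R=Ro.from_euler('xyz',s['eef_rot'],degrees=True).as_matrix();print(R.round(3))
m=r.camera_model('wrist');C=-np.array(m['R']).T@m['t'];print('cam in tool',(R.T@(C-s['tcp_pos'])).round(3),'fwd',(R.T@np.array(m['R'])[2]).round(3),m['vertical_fov'])
E
```

```text
{'t': 1.0, 'p': array([ 0.157 , -0.6565,  0.2376]), 'sh20': array([-1.12, 17.28, 25.88]), 'heady': 103.4, 'F': array([-0.1, -0.3, -0.7]), 'M': array([-0.05,  0.01,  0.08]), 'gw': 0.0876, 'j': array([-60. ,  20.5,   0.7,  -0. , -70.1, -16.5]), 'w0': array([26.06,  0.  ,  0.  ]), 'w180': array([-13.21,  -0.  ,   0.  ])}
[[ 0.    -0.233  0.973]
 [-0.     0.973  0.233]
 [-1.    -0.     0.   ]]
cam in tool [-0.147  0.    -0.075] fwd [0.962 0.001 0.274] 62.00499916507213
```

arm_command --plan '[{"dx": -0.05,"dy": 0.6,"dz": 0.95},{"dx": -0.05,"dy": 0.6,"dz": 0.95},{"dx": -0.05,"dy": 0.6,"dz": 0.95},{"dx": -0.05,"dy": 0.6,"dz": 0.95},{"dx": -0.05,"dy": 0.6,"dz": 0.95},{"dx": -0.05,"dy": 0.6,"dz": 0.95},{"dx": -0.05,"dy": 0.6,"dz": 0.95},{"dx": -0.05,"dy": 0.6,"dz": 0.95},{"dx": -0.05,"dy": 0.6,"dz": 0.95},{"dx": -0.05,"dy": 0.6,"dz": 0.95},{"dx": -0.05,"dy": 0.6,"dz": 0.95},{"dx": -0.05,"dy": 0.6,"dz": 0.95},{"dx": -0.05,"dy": 0.6,"dz": 0.95},{"dx": -0.05,"dy": 0.6,"dz": 0.95},{"dx": -0.05,"dy": 0.6,"dz": 0.95},{"dx": -0.05,"dy": 0.6,"dz": 0.95},{"dx": -0.05,"dy": 0.6,"dz": 0.95},{"dx": -0.05,"dy": 0.6,"dz": 0.95},{"dx": -0.05,"dy": 0.6,"dz": 0.95},{"dx": -0.05,"dy": 0.6,"dz": 0.95}]'

```text
schema error: expected keys dx, dy, dz, wx, wy, wz
```

```bash
python3 -c "
from h import *
plan([.56,-.2,.26])"
```

```text
{'t': 1.0, 'p': array([ 0.157 , -0.6565,  0.2376]), 'sh20': array([-1.12, 17.51, 24.91]), 'heady': 103.4, 'F': array([-0.1, -0.3, -0.7]), 'M': array([-0.05,  0.01,  0.08]), 'gw': 0.0876, 'j': array([-60. ,  20.5,   0.7,  -0. , -70.1, -16.5])}
```

All six keys are needed in each row.

arm_command --plan '[{"dx": -0.05,"dy": 0.7,"dz": 1,"wx": 0,"wy": 0,"wz": 0},{"dx": -0.05,"dy": 0.7,"dz": 1,"wx": 0,"wy": 0,"wz": 0},{"dx": -0.05,"dy": 0.7,"dz": 1,"wx": 0,"wy": 0,"wz": 0},{"dx": -0.05,"dy": 0.7,"dz": 1,"wx": 0,"wy": 0,"wz": 0},{"dx": -0.05,"dy": 0.7,"dz": 1,"wx": 0,"wy": 0,"wz": 0},{"dx": -0.05,"dy": 0.7,"dz": 1,"wx": 0,"wy": 0,"wz": 0},{"dx": -0.05,"dy": 0.7,"dz": 1,"wx": 0,"wy": 0,"wz": 0},{"dx": -0.05,"dy": 0.7,"dz": 1,"wx": 0,"wy": 0,"wz": 0},{"dx": -0.05,"dy": 0.7,"dz": 1,"wx": 0,"wy": 0,"wz": 0},{"dx": -0.05,"dy": 0.7,"dz": 1,"wx": 0,"wy": 0,"wz": 0},{"dx": -0.05,"dy": 0.7,"dz": 1,"wx": 0,"wy": 0,"wz": 0},{"dx": -0.05,"dy": 0.7,"dz": 1,"wx": 0,"wy": 0,"wz": 0},{"dx": -0.05,"dy": 0.7,"dz": 1,"wx": 0,"wy": 0,"wz": 0},{"dx": -0.05,"dy": 0.7,"dz": 1,"wx": 0,"wy": 0,"wz": 0},{"dx": -0.05,"dy": 0.7,"dz": 1,"wx": 0,"wy": 0,"wz": 0},{"dx": -0.05,"dy": 0.7,"dz": 1,"wx": 0,"wy": 0,"wz": 0},{"dx": -0.05,"dy": 0.7,"dz": 1,"wx": 0,"wy": 0,"wz": 0},{"dx": -0.05,"dy": 0.7,"dz": 1,"wx": 0,"wy": 0,"wz": 0},{"dx": -0.05,"dy": 0.7,"dz": 1,"wx": 0,"wy": 0,"wz": 0},{"dx": -0.05,"dy": 0.7,"dz": 1,"wx": 0,"wy": 0,"wz": 0}]'

```text
time_s: 2.67
tcp_pos: [0.4924, -0.2773, 0.2597]
eef_rot: [-36.6, 89.8, -23.6]
contact_force: [0.6, -0.1, 1.0]
gripper_width: 0.088
```

```bash
python3 -c "
from h import *
plan([.56,-.2,.26])"
```

```text
{'t': 2.67, 'p': array([ 0.4924, -0.2773,  0.2597]), 'sh20': array([-0.01,  3.  ,  4.17]), 'heady': 103.1, 'F': array([ 0.6, -0.1,  1. ]), 'M': array([-0.06, -0.07, -0.03]), 'gw': 0.088, 'j': array([ -9.5,   9.3, -11.7,   0.1, -68.8, -67.4])}
```

arm_command --plan '[{"dx": 0,"dy": 0.6,"dz": 0.85,"wx": 0,"wy": 0,"wz": 0},{"dx": 0,"dy": 0.6,"dz": 0.85,"wx": 0,"wy": 0,"wz": 0},{"dx": 0,"dy": 0.6,"dz": 0.85,"wx": 0,"wy": 0,"wz": 0},{"dx": 0,"dy": 0.6,"dz": 0.85,"wx": 0,"wy": 0,"wz": 0},{"dx": 0,"dy": 0.6,"dz": 0.85,"wx": 0,"wy": 0,"wz": 0},{"dx": 0,"dy": 0,"dz": 0,"wx": 0,"wy": 0,"wz": 0}]'

```text
time_s: 3.17
tcp_pos: [0.5675, -0.1921, 0.261]
eef_rot: [-28.4, 89.6, -15.2]
contact_force: [-0.6, -0.2, -0.7]
gripper_width: 0.088
```

```bash
python3 - <<'E'
from h import *
plan([.56,-.2,.26])
p,d,m=cap('wrist','w1')
for q in('staple_top','case'):
    for x in r.spot_point('wrist',q)[:3]: print(q,np.round(x['centre'],1),round(x['score'],2),w(m,*x['centre'],.085 if q[0]=='s' else 0).round(4))
E
```

```text
{'t': 3.17, 'p': array([ 0.5675, -0.1921,  0.261 ]), 'sh20': array([ 0.05, -0.3 , -0.46]), 'heady': 103.3, 'F': array([-0.6, -0.2, -0.7]), 'M': array([-0.09, -0.04,  0.05]), 'gw': 0.088, 'j': array([  0. ,  12.4,  -7.6,   0.1, -69.6, -76.8])}
staple_top [308.4 241.6] 0.67 [ 0.5842 -0.1959  0.085 ]
case [457.6  29.5] 0.87 [ 0.3792 -0.1045  0.    ]
case [288.3 264.7] 0.58 [ 0.6383 -0.2078  0.    ]
```

View pics/w1.png

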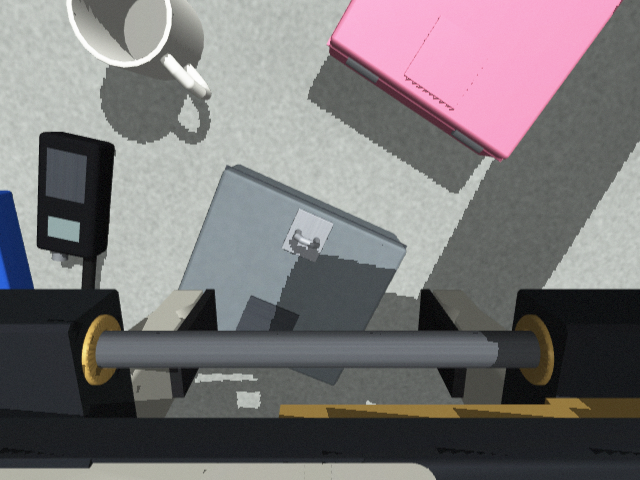

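The wrist picture shows the grey case with its staple near (306,240); the mug and radio are at left, and a pink case is at top right. I'll refine the staple from depth.

```bash
python3 - <<'E'
from h import *
z=np.load('pics/w1.npz');d=z['d'];c=z['c'];R=z['R'];t=z['t']
v,u=np.mgrid[205:270,270:345];D=d[205:270,270:345]
P=(np.stack([(u-c[0])/c[2]*D,(v-c[1])/c[2]*D,D],-1)-t)@R
k=P[...,2]>.073
q=P[k];print(k.sum(),q.max(0),q.mean(0),q.min(0)); k2=P[...,2]>.081;print(P[k2].mean(0),np.median(P[...,2]),u[k2].mean(),v[k2].mean())
plan([.60,.15,.27])
plan([.60,.15,.27],244)
E
```

```text
222 [ 0.58971902 -0.18593759  0.40777561] [ 0.57632461 -0.19875542  0.11329222] [ 0.49354932 -0.20911552  0.07369587]
[ 0.57457865 -0.19892727  0.12130074] 0.06048552391838495 306.9944751381216 242.49171270718233
{'t': 3.32, 'p': array([ 0.5653, -0.1941,  0.2611]), 'sh20': array([-0.47, 16.36,  5.62]), 'heady': 103.2, 'F': array([ 0.4, -1.2, -0.7]), 'M': array([ 0.01,  0.01, -0.01]), 'gw': 0.0876, 'j': array([ -0.2,  12.3,  -7.7,   0.1, -69.6, -76.7])}
{'t': 3.32, 'p': array([ 0.5653, -0.1941,  0.2611]), 'sh20': array([-0.47, 16.36,  5.62]), 'heady': 103.2, 'F': array([ 0.4, -1.2, -0.7]), 'M': array([ 0.01,  0.01, -0.01]), 'gw': 0.0876, 'j': array([ -0.2,  12.3,  -7.7,   0.1, -69.6, -76.7]), 'w0': array([-3.072e+01, -2.000e-02,  1.000e-01]), 'w180': array([8.55, 0.08, 0.02])}
```

arm_command --plan '[{"dx": 0,"dy": 1,"dz": 0.35,"wx": 0,"wy": 0,"wz": 0},{"dx": 0,"dy": 1,"dz": 0.35,"wx": 0,"wy": 0,"wz": 0},{"dx": 0,"dy": 1,"dz": 0.35,"wx": 0,"wy": 0,"wz": 0},{"dx": 0,"dy": 1,"dz": 0.35,"wx": 0,"wy": 0,"wz": 0},{"dx": 0,"dy": 1,"dz": 0.35,"wx": 0,"wy": 0,"wz": 0},{"dx": 0,"dy": 1,"dz": 0.35,"wx": 0,"wy": 0,"wz": 0},{"dx": 0,"dy": 1,"dz": 0.35,"wx": 0,"wy": 0,"wz": 0},{"dx": 0,"dy": 1,"dz": 0.35,"wx": 0,"wy": 0,"wz": 0},{"dx": 0,"dy": 1,"dz": 0.35,"wx": 0,"wy": 0,"wz": 0},{"dx": 0,"dy": 1,"dz": 0.35,"wx": 0,"wy": 0,"wz": 0},{"dx": 0,"dy": 1,"dz": 0.35,"wx": 0,"wy": 0,"wz": 0},{"dx": 0,"dy": 1,"dz": 0.35,"wx": 0,"wy": 0,"wz": 0},{"dx": 0,"dy": 1,"dz": 0.35,"wx": 0,"wy": 0,"wz": 0},{"dx": 0,"dy": 1,"dz": 0.35,"wx": 0,"wy": 0,"wz": 0},{"dx": 0,"dy": 1,"dz": 0.35,"wx": 0,"wy": 0,"wz": 0},{"dx": 0,"dy": 1,"dz": 0.35,"wx": 0,"wy": 0,"wz": 0},{"dx": 0,"dy": 0,"dz": 0,"wx": 0,"wy": 0,"wz": 0},{"dx": 0,"dy": 0,"dz": 0,"wx": 0,"wy": 0,"wz": 0}]'

```text
time_s: 4.82
tcp_pos: [0.5986, 0.1389, 0.2643]
eef_rot: [-23.3, 89.5, -11.4]
contact_force: [0.0, -0.2, 0.4]
gripper_width: 0.0875
```

```bash
python3 - <<'E'
from h import *
plan([.65,.155,.2],200)
p,d,m=cap('wrist','w2')
for q,h in(('dial_grip',.077),('shackle_bow',.04),('padlock_center',.04)):
    for x in r.spot_point('wrist',q)[:3]: print(q,np.round(x['centre'],1),round(x['score'],2),w(m,*x['centre'],h).round(4))
E
```

```text
{'t': 4.82, 'p': array([0.5986, 0.1389, 0.2643]), 'sh20': array([3.24, 0.27, 2.65]), 'heady': 101.9, 'F': array([ 0. , -0.2,  0.4]), 'M': array([0.04, 0.04, 0.05]), 'gw': 0.0875, 'j': array([  31.5,   13.7,   -5.6,    0.4,  -70.3, -109.7]), 'w0': array([-21.4 ,   0.04,   0.12]), 'w180': array([17.87,  0.12, -0.04])}
dial_grip [330.  285.2] 0.97 [0.6547 0.1622 0.077 ]
shackle_bow [372.9 202.5] 0.69 [0.5794 0.1878 0.04  ]
padlock_center [329.2 422. ] 0.86 [0.8291 0.2009 0.04  ]
padlock_center [327.5 271.2] 0.79 [0.6552 0.1608 0.04  ]
```

View pics/w2.png

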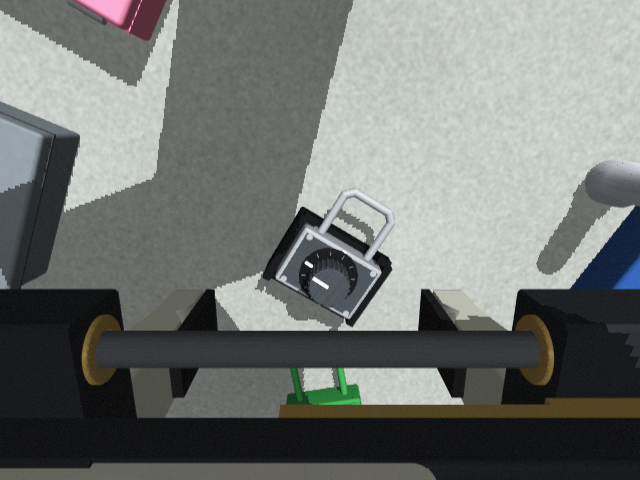

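The wrist picture shows the grey lock, with the shackle bar from about (347,191) to (391,215), the knob top at about (330,285), and the zero line running from the knob top to the plate at (308,265). I'll compute the angles.

```bash
python3 - <<'E'
from h import *
p=np.load('pics/w2.npz')['p']
c=cv2.resize(p[170:350,240:420],(800,800)[:2],interpolation=cv2.INTER_CUBIC)[:600*800//600]
cv2.imwrite('pics/w2c.png',cv2.resize(p[175:340,250:410],(582,600),interpolation=cv2.INTER_CUBIC)[:,:,::-1])
E
```

```text
(no output)
```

View pics/w2c.png

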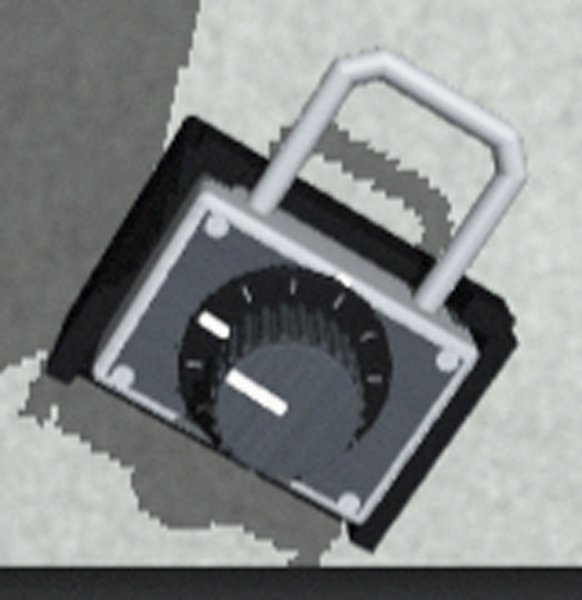

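```bash
python3 - <<'E'
from h import *
m=r.camera_model('wrist'); k=582/160
z=np.load('pics/w2.npz'); m=dict(m); m['R']=z['R'];m['t']=z['t']
f=lambda x,y,h:w(m,250+x/k-.3,175+y/k-.3,h)
s=[f(217,223,.055),f(450,358,.055),f(348,503,.055),f(122,376,.055)]
c=np.mean(s,0);print('cent',c)
d1=(s[3]-s[0])+(s[2]-s[1]);d2=(s[0]-s[1])+(s[3]-s[2]); print('x head',np.degrees(np.arctan2(d1[1],d1[0])),'y head',np.degrees(np.arctan2(d2[1],d2[0])))
b=[f(385,65,.04),f(500,135,.04)];print('bar',b,np.mean(b,0),'y head',np.degrees(np.arctan2(*(b[1]-b[0])[1::-1])))
a,e=f(287,410,.085),f(230,375,.085);print('knobc',f(287,414,.085),'line head',np.degrees(np.arctan2(*(e-a)[1::-1])))
pl=f(213,324,.058);print('plate line head from c',np.degrees(np.arctan2(*(pl-c)[1::-1])),np.linalg.norm(pl-c))
mk=f(343,280,.055);print('mark head',np.degrees(np.arctan2(*(mk-c)[1::-1])))
E
```

```text
cent [0.65411766 0.16080697 0.055     ]
x head -19.557319596321438 y head -109.21480159248411
bar [array([0.57368936, 0.16972769, 0.04      ]), array([0.58524155, 0.20318701, 0.04      ])] [0.57946545 0.18645735 0.04      ] y head 70.9522052650167
knobc [0.65486277 0.16075592 0.085     ] line head -111.32976707602103
plate line head from c -112.7223408186845 0.022881763067322668
mark head 160.28059700100545
```

arm_command --plan '[{"dx": 0.25,"dy": 0,"dz": 0,"wx": -1,"wy": 0,"wz": 0},{"dx": 0.25,"dy": 0,"dz": 0,"wx": -1,"wy": 0,"wz": 0},{"dx": 0.25,"dy": 0,"dz": 0,"wx": -1,"wy": 0,"wz": 0},{"dx": 0.25,"dy": 0,"dz": 0,"wx": -1,"wy": 0,"wz": 0},{"dx": 0.25,"dy": 0,"dz": 0,"wx": -1,"wy": 0,"wz": 0},{"dx": 0.25,"dy": 0,"dz": 0,"wx": -1,"wy": 0,"wz": 0},{"dx": 0.25,"dy": 0,"dz": 0,"wx": -1,"wy": 0,"wz": 0},{"dx": 0.25,"dy": 0,"dz": 0,"wx": -1,"wy": 0,"wz": 0},{"dx": 0.25,"dy": 0,"dz": 0,"wx": -1,"wy": 0,"wz": 0},{"dx": 0.25,"dy": 0,"dz": 0,"wx": -1,"wy": 0,"wz": 0},{"dx": 0.25,"dy": 0,"dz": 0,"wx": -1,"wy": 0,"wz": 0},{"dx": 0.25,"dy": 0,"dz": 0,"wx": -1,"wy": 0,"wz": 0},{"dx": 0.25,"dy": 0,"dz": 0,"wx": -1,"wy": 0,"wz": 0},{"dx": 0.25,"dy": 0,"dz": 0,"wx": -1,"wy": 0,"wz": 0},{"dx": 0.25,"dy": 0,"dz": 0,"wx": -1,"wy": 0,"wz": 0},{"dx": 0.25,"dy": 0,"dz": 0,"wx": -1,"wy": 0,"wz": 0},{"dx": 0.25,"dy": 0,"dz": 0,"wx": -1,"wy": 0,"wz": 0},{"dx": 0.25,"dy": 0,"dz": 0,"wx": -1,"wy": 0,"wz": 0},{"dx": 0.25,"dy": 0,"dz": 0,"wx": -1,"wy": 0,"wz": 0},{"dx": 0.25,"dy": 0,"dz": 0,"wx": -1,"wy": 0,"wz": 0}]'

```text
time_s: 6.68
tcp_pos: [0.6, 0.1176, 0.1654]
eef_rot: [-105.2, 89.1, 1.4]
contact_force: [-0.2, 0.0, -0.6]
gripper_width: 0.0876
```

```bash
python3 -c "
from h import *
plan([.6545,.161,.12],205)"
```

```text
{'t': 6.68, 'p': array([0.6   , 0.1176, 0.1654]), 'sh20': array([ 2.31, -3.2 ,  1.31]), 'heady': -163.3, 'F': array([-0.2,  0. , -0.6]), 'M': array([ 0.07,  0.13, -0.02]), 'gw': 0.0876, 'j': array([ 29.6,  17.3, -14.3,   0.5, -57.7, -13.2]), 'w0': array([-1.82, -0.06,  0.18]), 'w180': array([37.45,  0.27,  0.1 ])}
```

arm_command --plan '[{"dx": 0.4,"dy": -0.65,"dz": 0.25,"wx": -0.4,"wy": 0,"wz": 0.04},{"dx": 0.4,"dy": -0.65,"dz": 0.25,"wx": -0.4,"wy": 0,"wz": 0.04},{"dx": 0.4,"dy": -0.65,"dz": 0.25,"wx": -0.4,"wy": 0,"wz": 0.04},{"dx": 0.4,"dy": -0.65,"dz": 0.25,"wx": -0.4,"wy": 0,"wz": 0.04},{"dx": 0.4,"dy": -0.65,"dz": 0.25,"wx": 0,"wy": 0,"wz": 0.02},{"dx": 0,"dy": 0,"dz": 0,"wx": 0,"wy": 0,"wz": 0}]'

```text
time_s: 7.18
tcp_pos: [0.6541, 0.1584, 0.1253]
eef_rot: [-173.4, 89.7, -59.1]
contact_force: [0.3, -0.3, 0.8]
gripper_width: 0.0875
```

```bash
python3 -c "
from h import *
plan([.6545,.161,.073],205)"
```

```text
{'t': 7.18, 'p': array([0.6541, 0.1584, 0.1253]), 'sh20': array([ 2.61, -0.07,  0.12]), 'heady': -155.7, 'F': array([ 0.3, -0.3,  0.8]), 'M': array([ 0.  ,  0.11, -0.03]), 'gw': 0.0875, 'j': array([ 30.3,  25.1,  -7.9,   0.4, -57. ,  -6.3]), 'w0': array([-0.16, -0.06,  0.01]), 'w180': array([3.911e+01, 1.000e-02, 1.000e-01])}
```

arm_command --plan '[{"dx": 0.6,"dy": 0,"dz": 0.04,"wx": 0,"wy": 0,"wz": 0},{"dx": 0.6,"dy": 0,"dz": 0.04,"wx": 0,"wy": 0,"wz": 0},{"dx": 0.6,"dy": 0,"dz": 0.04,"wx": 0,"wy": 0,"wz": 0},{"dx": 0.4,"dy": 0,"dz": 0,"wx": 0,"wy": 0,"wz": 0},{"dx": 0.2,"dy": 0,"dz": 0,"wx": 0,"wy": 0,"wz": 0},{"dx": 0,"dy": 0,"dz": 0,"wx": 0,"wy": 0,"wz": 0}]'

```text
time_s: 7.68
tcp_pos: [0.6517, 0.1562, 0.0732]
eef_rot: [172.7, 89.7, -73.3]
contact_force: [0.3, 0.4, -0.4]
gripper_width: 0.0878
```

```bash
python3 -c "
from h import *
plan([.6545,.161,.073],205)"
```

```text
{'t': 7.68, 'p': array([0.6517, 0.1562, 0.0732]), 'sh20': array([ 0.01, -0.22,  0.16]), 'heady': -156.0, 'F': array([ 0.3,  0.4, -0.4]), 'M': array([ 0.01,  0.17, -0.02]), 'gw': 0.0878, 'j': array([ 30.3,  27.8, -11.1,   0.4, -51.1,  -6.5]), 'w0': array([-0.21, -0.06, -0.01]), 'w180': array([ 3.906e+01, -1.000e-02,  1.000e-01])}
```

Fix the offset, then close on the knob.

arm_command --plan '[{"dx": 0,"dy": -0.22,"dz": 0.16,"wx": -0.2,"wy": 0,"wz": 0},{"dx": 0,"dy": 0,"dz": 0,"wx": 0,"wy": 0,"wz": 0}]'

```text
time_s: 7.85
tcp_pos: [0.6545, 0.1606, 0.0734]
eef_rot: [171.5, 89.7, -73.5]
contact_force: [-0.1, -0.5, 0.7]
gripper_width: 0.0876
```

arm_command --plan '[{"dx": 0,"dy": 0,"dz": 0,"wx": 0,"wy": 0,"wz": 0},{"dx": 0,"dy": 0,"dz": 0,"wx": 0,"wy": 0,"wz": 0},{"dx": 0,"dy": 0,"dz": 0,"wx": 0,"wy": 0,"wz": 0},{"dx": 0,"dy": 0,"dz": 0,"wx": 0,"wy": 0,"wz": 0},{"dx": 0,"dy": 0,"dz": 0,"wx": 0,"wy": 0,"wz": 0},{"dx": 0,"dy": 0,"dz": 0,"wx": 0,"wy": 0,"wz": 0}]' --fingers 1 --force 20

```text
time_s: 8.35
tcp_pos: [0.6559, 0.1616, 0.0761]
eef_rot: [-146.3, 89.6, -31.3]
contact_force: [-0.1, 0.3, 0.4]
gripper_width: 0.0534
```

```bash
python3 -c "
from h import *
plan([.6545,.161,.073],205)"
```

```text
{'t': 8.35, 'p': array([0.6559, 0.1616, 0.0761]), 'sh20': array([0.15, 0.08, 0.  ]), 'heady': -154.9, 'F': array([-0.1,  0.3,  0.4]), 'M': array([-0.02,  0.2 , -0.02]), 'gw': 0.0534, 'j': array([ 30.5,  28. , -10.5,   0.4, -51.4,  -5.7]), 'w0': array([ 0.01, -0.07,  0.04]), 'w180': array([-39.26,  -0.07,  -0.1 ])}
```

arm_command --plan '[{"dx": 0.15,"dy": 0.05,"dz": 0,"wx": 0,"wy": 0,"wz": 0},{"dx": 0.02,"dy": 0,"dz": 0,"wx": 0,"wy": 0,"wz": 0},{"dx": 0.02,"dy": 0,"dz": 0,"wx": 0,"wy": 0,"wz": 0},{"dx": 0.02,"dy": 0,"dz": 0,"wx": 0,"wy": 0,"wz": 0},{"dx": 0.02,"dy": 0,"dz": 0,"wx": 0,"wy": 0,"wz": 0}]'

```text
time_s: 8.77
tcp_pos: [0.6549, 0.1611, 0.0727]
eef_rot: [-144.3, 89.6, -29.2]
contact_force: [-1.5, 0.2, 5.0]
gripper_width: 0.0353
```

```bash
python3 -c "
from h import *
plan([.6545,.161,.073],117)"
```

```text
{'t': 8.77, 'p': array([0.6549, 0.1611, 0.0727]), 'sh20': array([-0.02,  0.02,  0.  ]), 'heady': -154.9, 'F': array([-1.5,  0.2,  5. ]), 'M': array([-0.01,  0.79, -0.  ]), 'gw': 0.0353, 'j': array([ 30.5,  28.1, -10.8,   0.4, -50.9,  -5.7]), 'w0': array([19.22, -0.02,  0.09]), 'w180': array([-2.005e+01, -9.000e-02, -2.000e-02])}
```

arm_command --plan '[{"dx": 0,"dy": 0,"dz": 0,"wx": 0.6,"wy": 0,"wz": 0},{"dx": 0,"dy": 0,"dz": 0,"wx": 0.6,"wy": 0,"wz": 0},{"dx": 0,"dy": 0,"dz": 0,"wx": 0.6,"wy": 0,"wz": 0},{"dx": 0,"dy": 0,"dz": 0,"wx": 0.6,"wy": 0,"wz": 0},{"dx": 0,"dy": 0,"dz": 0,"wx": 0.6,"wy": 0,"wz": 0}]' --force 30

```text
time_s: 9.18
tcp_pos: [0.6551, 0.161, 0.0727]
eef_rot: [-130.5, 89.6, -29.6]
contact_force: [-1.0, -0.5, 0.5]
gripper_width: 0.0352
```

```bash
python3 -c "
from h import *
plan([.6549,.1611,.073],117)"
```

```text
{'t': 9.18, 'p': array([0.6551, 0.161 , 0.0727]), 'sh20': array([-0.01,  0.01,  0.  ]), 'heady': -169.1, 'F': array([-1. , -0.5,  0.5]), 'M': array([0.03, 0.4 , 0.01]), 'gw': 0.0352, 'j': array([ 30.5,  28.1, -10.9,   0.5, -50.9, -20. ]), 'w0': array([ 1.612e+01, -1.000e-02,  1.000e-01]), 'w180': array([-2.315e+01, -1.100e-01, -1.000e-02])}
```

arm_command --plan '[{"dx": 0,"dy": 0,"dz": 0,"wx": 0.8,"wy": 0,"wz": 0},{"dx": 0,"dy": 0,"dz": 0,"wx": 0.8,"wy": 0,"wz": 0},{"dx": 0,"dy": 0,"dz": 0,"wx": 0.8,"wy": 0,"wz": 0},{"dx": 0,"dy": 0,"dz": 0,"wx": 0.8,"wy": 0,"wz": 0},{"dx": 0,"dy": 0,"dz": 0,"wx": 0.8,"wy": 0,"wz": 0},{"dx": 0,"dy": 0,"dz": 0,"wx": 0.8,"wy": 0,"wz": 0},{"dx": 0,"dy": 0,"dz": 0,"wx": 0.8,"wy": 0,"wz": 0},{"dx": 0,"dy": 0,"dz": 0,"wx": 0.8,"wy": 0,"wz": 0},{"dx": 0,"dy": 0,"dz": 0,"wx": 0.8,"wy": 0,"wz": 0},{"dx": 0,"dy": 0,"dz": 0,"wx": 0.8,"wy": 0,"wz": 0}]'

```text
time_s: 10.02
tcp_pos: [0.6558, 0.161, 0.0727]
eef_rot: [-91.9, 89.5, -29.4]
contact_force: [-0.3, -0.6, 1.1]
gripper_width: 0.0356
```

```bash
python3 -c "
from h import *
plan([.6549,.1611,.073],117)"
```

```text
{'t': 10.02, 'p': array([0.6558, 0.161 , 0.0727]), 'sh20': array([-0.01,  0.04, -0.01]), 'heady': 152.4, 'F': array([-0.3, -0.6,  1.1]), 'M': array([-0.03,  0.26,  0.02]), 'gw': 0.0356, 'j': array([ 30.5,  28.1, -10.8,   0.5, -50.9, -58.4]), 'w0': array([7.73, 0.03, 0.1 ]), 'w180': array([-31.54,  -0.13,   0.04])}
```

arm_command --plan '[{"dx": 0,"dy": 0,"dz": 0,"wx": 0.8,"wy": 0,"wz": 0},{"dx": 0,"dy": 0,"dz": 0,"wx": 0.8,"wy": 0,"wz": 0},{"dx": 0,"dy": 0,"dz": 0,"wx": 0.8,"wy": 0,"wz": 0},{"dx": 0,"dy": 0,"dz": 0,"wx": 0.8,"wy": 0,"wz": 0},{"dx": 0,"dy": 0,"dz": 0,"wx": 0.8,"wy": 0,"wz": 0},{"dx": 0,"dy": 0,"dz": 0,"wx": 0.8,"wy": 0,"wz": 0},{"dx": 0,"dy": 0,"dz": 0,"wx": 0.8,"wy": 0,"wz": 0},{"dx": 0,"dy": 0,"dz": 0,"wx": 0.8,"wy": 0,"wz": 0},{"dx": 0,"dy": 0,"dz": 0,"wx": 0.8,"wy": 0,"wz": 0},{"dx": 0,"dy": 0,"dz": 0,"wx": 0,"wy": 0,"wz": 0}]'

```text
time_s: 10.85
tcp_pos: [0.6563, 0.1605, 0.0727]
eef_rot: [-58.2, 89.5, -30.7]
contact_force: [0.4, 0.1, 1.9]
gripper_width: 0.0351
```

```bash
python3 -c "
from h import *
plan([.6549,.1611,.073],117)"
```

```text
{'t': 10.85, 'p': array([0.6563, 0.1605, 0.0727]), 'sh20': array([-0.01,  0.06, -0.05]), 'heady': 117.5, 'F': array([0.4, 0.1, 1.9]), 'M': array([0.3 , 0.36, 0.  ]), 'gw': 0.0351, 'j': array([ 30.5,  28.1, -10.8,   0.6, -50.8, -93.3]), 'w0': array([0.12, 0.06, 0.1 ]), 'w180': array([-39.15,  -0.15,   0.09])}
```

arm_command --plan '[{"dx": 0,"dy": 0,"dz": 0,"wx": 0,"wy": 0,"wz": 0},{"dx": 0,"dy": 0,"dz": 0,"wx": 0,"wy": 0,"wz": 0},{"dx": 0,"dy": 0,"dz": 0,"wx": 0,"wy": 0,"wz": 0},{"dx": 0,"dy": 0,"dz": 0,"wx": 0,"wy": 0,"wz": 0},{"dx": -0.6,"dy": 0,"dz": 0,"wx": 0,"wy": 0,"wz": 0},{"dx": -1,"dy": 0,"dz": 0,"wx": 0,"wy": 0,"wz": 0},{"dx": -1,"dy": 0,"dz": -0.5,"wx": 0,"wy": 0,"wz": 0},{"dx": -1,"dy": 0,"dz": -0.5,"wx": 0,"wy": 0,"wz": 0},{"dx": -1,"dy": 0,"dz": -0.5,"wx": 0,"wy": 0,"wz": 0},{"dx": -1,"dy": 0,"dz": -0.5,"wx": 0,"wy": 0,"wz": 0},{"dx": -1,"dy": 0,"dz": -0.5,"wx": 0,"wy": 0,"wz": 0},{"dx": 0,"dy": 0,"dz": -0.5,"wx": 0,"wy": 0,"wz": 0},{"dx": 0,"dy": 0,"dz": 0,"wx": 0,"wy": 0,"wz": 0}]' --fingers -1

```text
time_s: 11.93
tcp_pos: [0.6001, 0.1314, 0.2152]
eef_rot: [-65.1, 89.4, -36.9]
contact_force: [-0.2, 0.1, -0.6]
gripper_width: 0.0879
```

```bash
python3 - <<'E'
from h import *
plan([.575,.187,.12],160)
p,d,m=cap('wrist','w3')
cv2.imwrite('pics/w3c.png',p[:,:,::-1][140:420,180:460].repeat(2,0).repeat(2,1))
E
```

```text
{'t': 11.93, 'p': array([0.6001, 0.1314, 0.2152]), 'sh20': array([4.73, 3.08, 0.19]), 'heady': 118.2, 'F': array([-0.2,  0.1, -0.6]), 'M': array([0.04, 0.16, 0.03]), 'gw': 0.0879, 'j': array([ 30.9,  15.5,  -9.7,   0.6, -64.5, -92.9]), 'w0': array([-9.11,  0.01,  0.12]), 'w180': array([ 3.016e+01,  1.500e-01, -1.000e-02])}
```

View pics/w3c.png

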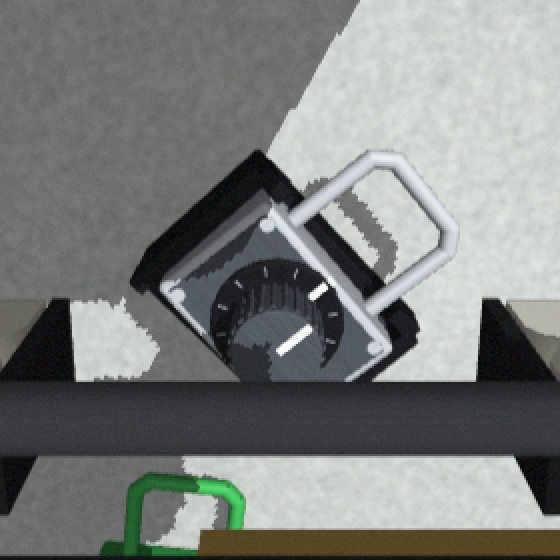

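The wrist crop shows the zero line at crop (279,352)–(311,328) pointing towards the middle of the shackle. I'll check the numbers.

```bash
python3 - <<'E'
from h import *
z=np.load('pics/w3.npz'); m=dict(r.camera_model('wrist')); m['R']=z['R'];m['t']=z['t']
f=lambda x,y,h:w(m,180+x/2-.25,140+y/2-.25,h)
H=lambda v:np.degrees(np.arctan2(v[1],v[0]))
print('line',H(f(311,328,.085)-f(279,352,.085)), 'edge y head',H(f(267,222,.055)-f(375,349,.055)))
s1,s2=f(267,222,.055),f(375,349,.055);s3=f(178,297,.055);c=(s3+s2)/2
print('c',c,'plate line',H(f(318,291,.058)-c),'side',H(s1-s3), 'line start',f(279,352,.085))
b=[f(400,163,.04),f(452,228,.04)];print(b,np.mean(b,0),H(b[1]-b[0]))
o=r.spot_point('wrist','shackle_bow');print([(x['centre'],x['score'],w(m,*x['centre'],.04)) for x in o[:2]])
E
```

```text
line 157.8874421690127 edge y head -112.64901246172433
c [0.65504569 0.16122879 0.055     ] plate line 161.67064629988124 side 159.65224143126613 line start [0.6532809 0.1611541 0.085    ]
[array([0.57378664, 0.17479144, 0.04      ]), array([0.58751236, 0.20843527, 0.04      ])] [0.5806495  0.19161336 0.04      ] 67.80594939662122
[([391.0, 237.6], 0.87, array([0.58133767, 0.19018299, 0.04      ])), ([272.5, 379.7], 0.7, array([0.75116906, 0.16431262, 0.04      ]))]
```

Zero line and shackle direction agree within about 2–3° (158–162° against 159–160°), so the dial is at 0. Now I turn the tool and set the fingers for the shackle bar.

arm_command --plan '[{"dx": 0,"dy": 0,"dz": 0,"wx": -0.9,"wy": 0,"wz": 0},{"dx": 0,"dy": 0,"dz": 0,"wx": -0.9,"wy": 0,"wz": 0},{"dx": 0,"dy": 0,"dz": 0,"wx": -0.9,"wy": 0,"wz": 0},{"dx": 0,"dy": 0,"dz": 0,"wx": -0.9,"wy": 0,"wz": 0},{"dx": 0,"dy": 0,"dz": 0,"wx": -0.9,"wy": 0,"wz": 0},{"dx": 0,"dy": 0,"dz": 0,"wx": -0.9,"wy": 0,"wz": 0},{"dx": 0,"dy": 0,"dz": 0,"wx": -0.9,"wy": 0,"wz": 0},{"dx": 0,"dy": 0,"dz": 0,"wx": -0.9,"wy": 0,"wz": 0},{"dx": 0,"dy": 0,"dz": 0,"wx": -0.9,"wy": 0,"wz": 0},{"dx": 0,"dy": 0,"dz": 0,"wx": 0,"wy": 0,"wz": 0}]' --fingers 0.18

```text
time_s: 12.87
tcp_pos: [0.6028, 0.1331, 0.2063]
eef_rot: [-171.9, 89.3, -104.6]
contact_force: [0.4, -0.1, -0.3]
gripper_width: 0.0364
```

```bash
python3 -c "
from h import *
plan([.581,.1895,.12],159.5)"
```

```text
{'t': 12.87, 'p': array([0.6028, 0.1331, 0.2063]), 'sh20': array([4.28, 2.1 , 2.24]), 'heady': 157.3, 'F': array([ 0.4, -0.1, -0.3]), 'M': array([ 0.07,  0.08, -0.04]), 'gw': 0.0364, 'j': array([ 30.9,  16.6,  -9.5,   0.6, -64.5, -53.8]), 'w0': array([-0.48, -0.16,  0.02]), 'w180': array([3.879e+01, 3.000e-02, 2.500e-01])}
```

arm_command --plan '[{"dx": 0.7,"dy": 0.4,"dz": 0.42,"wx": -0.1,"wy": -0.03,"wz": 0},{"dx": 0.7,"dy": 0.4,"dz": 0.42,"wx": -0.1,"wy": -0.03,"wz": 0},{"dx": 0.7,"dy": 0.4,"dz": 0.42,"wx": -0.1,"wy": -0.03,"wz": 0},{"dx": 0.7,"dy": 0.4,"dz": 0.42,"wx": -0.1,"wy": -0.03,"wz": 0},{"dx": 0.7,"dy": 0.4,"dz": 0.42,"wx": -0.1,"wy": -0.03,"wz": 0},{"dx": 0.2,"dy": 0,"dz": 0,"wx": 0,"wy": 0,"wz": 0},{"dx": 0,"dy": 0,"dz": 0,"wx": 0,"wy": 0,"wz": 0}]'

```text
time_s: 13.45
tcp_pos: [0.5819, 0.1885, 0.1248]
eef_rot: [171.8, 89.7, -119.4]
contact_force: [0.2, 0.2, -0.1]
gripper_width: 0.0358
```

```bash
python3 - <<'E'
from h import *
plan([.581,.1895,.08],159.5)
p,d,m=cap('wrist','w4')
E
```

```text
{'t': 13.45, 'p': array([0.5819, 0.1885, 0.1248]), 'sh20': array([2.24, 0.06, 0.04]), 'heady': 158.7, 'F': array([ 0.2,  0.2, -0.1]), 'M': array([-0.04,  0.03, -0.03]), 'gw': 0.0358, 'j': array([ 36.3,  20.1, -15.9,   0.2, -54.3, -57.7]), 'w0': array([-0.17, -0.07, -0.01]), 'w180': array([ 3.91e+01, -2.00e-02,  1.10e-01])}
```

View pics/w4.png

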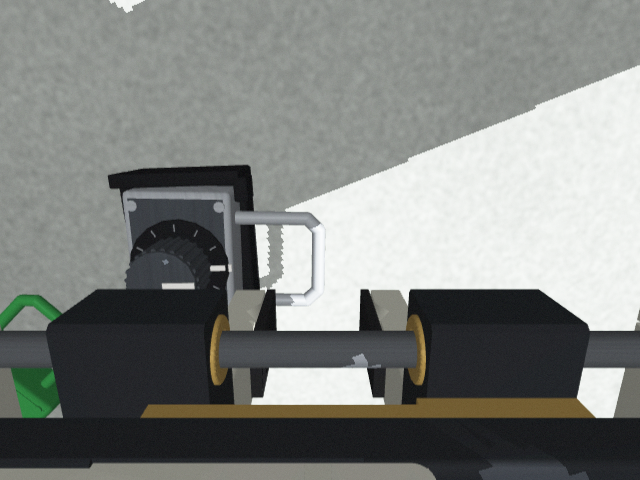

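The wrist view shows the zero line level with the shackle axis, the bar at column ~318 and the fingers straddling its column. I descend in two stages.

arm_command --plan '[{"dx": 0.6,"dy": 0.02,"dz": 0.04,"wx": -0.08,"wy": -0.03,"wz": 0},{"dx": 0.6,"dy": 0.02,"dz": 0.04,"wx": -0.08,"wy": -0.03,"wz": 0},{"dx": 0.6,"dy": 0.02,"dz": 0.04,"wx": 0,"wy": 0,"wz": 0},{"dx": 0.4,"dy": 0,"dz": 0,"wx": 0,"wy": 0,"wz": 0},{"dx": 0,"dy": 0,"dz": 0,"wx": 0,"wy": 0,"wz": 0}]'

```text
time_s: 13.92
tcp_pos: [0.5854, 0.1905, 0.083]
eef_rot: [-48.1, 89.8, 21.0]
contact_force: [-0.3, -0.4, -0.7]
gripper_width: 0.0357
```

```bash
python3 - <<'E'
from h import *
plan([.581,.1895,.038],159.5)
E
```

```text
{'t': 13.92, 'p': array([0.5854, 0.1905, 0.083 ]), 'sh20': array([ 2.25,  0.2 , -0.13]), 'heady': 159.2, 'F': array([-0.3, -0.4, -0.7]), 'M': array([-0.02,  0.15, -0.01]), 'gw': 0.0357, 'j': array([ 36.2,  22.8, -18.1,   0.1, -48.9, -57.1]), 'w0': array([-0.07,  0.03,  0.04]), 'w180': array([39.2 ,  0.06, -0.05])}
```

arm_command --plan '[{"dx": 0.2,"dy": 0.2,"dz": -0.13,"wx": 0,"wy": 0,"wz": 0},{"dx": 0.5,"dy": 0.03,"dz": 0,"wx": 0,"wy": 0,"wz": 0},{"dx": 0.5,"dy": 0.03,"dz": 0,"wx": 0,"wy": 0,"wz": 0},{"dx": 0.5,"dy": 0.03,"dz": 0,"wx": 0,"wy": 0,"wz": 0},{"dx": 0.4,"dy": 0,"dz": 0,"wx": 0,"wy": 0,"wz": 0},{"dx": 0.2,"dy": 0,"dz": 0,"wx": 0,"wy": 0,"wz": 0},{"dx": 0,"dy": 0,"dz": 0,"wx": 0,"wy": 0,"wz": 0}]'

```text
time_s: 14.5
tcp_pos: [0.5802, 0.1899, 0.0346]
eef_rot: [-46.8, 89.6, 22.3]
contact_force: [0.6, -0.6, -0.1]
gripper_width: 0.0359
```

```bash
python3 - <<'E'
from h import *
plan([.581,.1895,.038],159.5)
E
```

```text
{'t': 14.5, 'p': array([0.5802, 0.1899, 0.0346]), 'sh20': array([-0.17, -0.05, -0.01]), 'heady': 159.1, 'F': array([ 0.6, -0.6, -0.1]), 'M': array([-0.02,  0.1 ,  0.06]), 'gw': 0.0359, 'j': array([ 36.5,  25.7, -21.4,   0.1, -42.5, -57.6]), 'w0': array([-0.1 ,  0.06,  0.06]), 'w180': array([39.17,  0.1 , -0.09])}
```

Raise by 3 mm and close on the bar.

arm_command --plan '[{"dx": -0.17,"dy": 0,"dz": 0,"wx": 0,"wy": 0,"wz": 0},{"dx": 0,"dy": 0,"dz": 0,"wx": 0,"wy": 0,"wz": 0},{"dx": 0,"dy": 0,"dz": 0,"wx": 0,"wy": 0,"wz": 0},{"dx": 0,"dy": 0,"dz": 0,"wx": 0,"wy": 0,"wz": 0},{"dx": 0,"dy": 0,"dz": 0,"wx": 0,"wy": 0,"wz": 0},{"dx": 0,"dy": 0,"dz": 0,"wx": 0,"wy": 0,"wz": 0},{"dx": 0,"dy": 0,"dz": 0,"wx": 0,"wy": 0,"wz": 0},{"dx": 0,"dy": 0,"dz": 0,"wx": 0,"wy": 0,"wz": 0}]' --fingers 1 --force 20

```text
time_s: 15.17
tcp_pos: [0.5808, 0.19, 0.0389]
eef_rot: [-47.2, 89.6, 21.8]
contact_force: [0.7, -0.2, -2.4]
gripper_width: 0.0068
```

```bash
python3 - <<'E'
from h import *
plan([.581,.1895,.038],159.5)
E
```

```text
{'t': 15.17, 'p': array([0.5808, 0.19  , 0.0389]), 'sh20': array([ 0.05, -0.02, -0.02]), 'heady': 159.0, 'F': array([ 0.7, -0.2, -2.4]), 'M': array([-0.08, -0.13, -0.08]), 'gw': 0.0068, 'j': array([ 36.5,  25.4, -21.2,   0.2, -43. , -57.6]), 'w0': array([-0.1 ,  0.07,  0.07]), 'w180': array([39.17,  0.11, -0.1 ])}
```

arm_command --plan '[{"dx": 0,"dy": 0.25,"dz": 0,"wx": 0,"wy": 0,"wz": 0},{"dx": 0,"dy": 0.25,"dz": 0,"wx": 0,"wy": 0,"wz": 0},{"dx": 0,"dy": 0.25,"dz": 0,"wx": 0,"wy": 0,"wz": 0}]'

```text
time_s: 15.42
tcp_pos: [0.567, 0.1955, 0.0388]
eef_rot: [-48.6, 89.5, 20.4]
contact_force: [2.4, -0.4, -1.2]
gripper_width: 0.0072
```

```bash
python3 - <<'E'
from h import *
plan([.5808-.025*.936,.19+.025*.35,.039],159.5)
E
```

```text
{'t': 15.42, 'p': array([0.567 , 0.1955, 0.0388]), 'sh20': array([-0.01,  0.51, -0.02]), 'heady': 159.0, 'F': array([ 2.4, -0.4, -1.2]), 'M': array([-0.21, -0.42, -0.08]), 'gw': 0.0072, 'j': array([ 37.8,  24.5, -22.8,   0.2, -42.2, -59. ]), 'w0': array([-0.11,  0.07,  0.08]), 'w180': array([39.16,  0.13, -0.12])}
```

Moved 15 mm with 2.4 N: it is opening.

arm_command --plan '[{"dx": 0,"dy": 0.25,"dz": 0,"wx": 0,"wy": 0,"wz": 0},{"dx": 0,"dy": 0.25,"dz": 0,"wx": 0,"wy": 0,"wz": 0},{"dx": 0,"dy": 0.15,"dz": 0,"wx": 0,"wy": 0,"wz": 0},{"dx": 0,"dy": 0.1,"dz": 0,"wx": 0,"wy": 0,"wz": 0}]'

```text
time_s: 15.75
tcp_pos: [0.5565, 0.1977, 0.04]
eef_rot: [-75.4, 89.0, -6.2]
contact_force: [14.4, -9.9, -7.5]
gripper_width: 0.0067
```

```bash
python3 - <<'E'
from h import *
plan([.5808-.025*.936,.19+.025*.35,.039],159.5)
E
```

```text
{'t': 15.75, 'p': array([0.5565, 0.1977, 0.04  ]), 'sh20': array([ 0.05, -0.02,  0.07]), 'heady': 159.2, 'F': array([14.4, -9.9, -7.5]), 'M': array([-3.57, -4.89, -0.05]), 'gw': 0.0067, 'j': array([ 38.9,  23.6, -24.5,   1. , -41.2, -60.5]), 'w0': array([-0.06,  0.05,  0.2 ]), 'w180': array([39.21,  0.32, -0.08])}
```

Stop felt at 25.5 mm with 17 N, so the shackle is fully open. Now I lift along an arc with the shackle end first.

arm_command --plan '[{"dx": 0,"dy": -0.03,"dz": 0,"wx": 0,"wy": 0,"wz": 0},{"dx": -0.4,"dy": -0.04,"dz": 0,"wx": 0,"wy": 0,"wz": 0},{"dx": -0.5,"dy": -0.08,"dz": 0,"wx": 0,"wy": 0,"wz": 0},{"dx": -0.5,"dy": -0.12,"dz": 0,"wx": 0,"wy": 0,"wz": 0},{"dx": -0.5,"dy": -0.15,"dz": 0,"wx": 0,"wy": 0,"wz": 0}]'

```text
time_s: 16.17
tcp_pos: [0.5631, 0.1936, 0.079]
eef_rot: [-86.0, 89.0, -16.7]
contact_force: [5.2, -1.9, -4.9]
gripper_width: 0.0071
```

```bash
python3 - <<'E'
from h import *
plan([.5565+.0094,.1977-.0035,.083],159.5)
cap('scene','s5');p=cap('wrist','w5')[0]
a=np.load('pics/s5.npz')['p'][230:340,320:460]
cv2.imwrite('pics/c5.png',np.hstack([cv2.resize(a,(420,330)),cv2.resize(p,(380,330))])[:,:,::-1])
E
```

```text
{'t': 16.17, 'p': array([0.5631, 0.1936, 0.079 ]), 'sh20': array([-0.2 , -0.12,  0.08]), 'heady': 159.3, 'F': array([ 5.2, -1.9, -4.9]), 'M': array([-0.67, -1.62,  0.07]), 'gw': 0.0071, 'j': array([ 38.3,  21.2, -21.9,   1.1, -46.4, -59.7]), 'w0': array([-0.04,  0.01,  0.21]), 'w180': array([ 3.923e+01,  3.300e-01, -2.000e-02])}
```

View pics/c5.png

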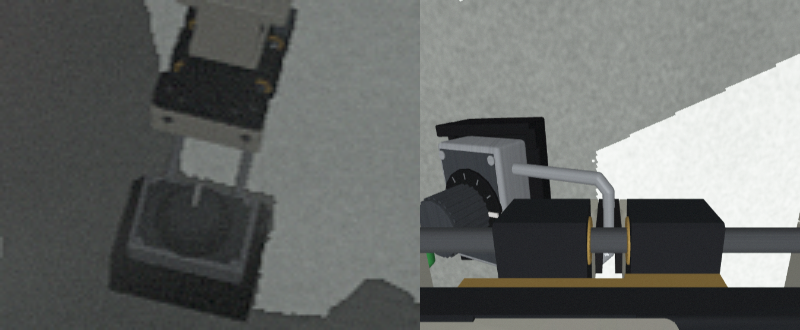

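The lock is tilting with the front lifting and the shackle still extended. I continue the arc.

arm_command --plan '[{"dx": -0.5,"dy": -0.22,"dz": 0,"wx": 0,"wy": 0,"wz": 0},{"dx": -0.5,"dy": -0.26,"dz": 0,"wx": 0,"wy": 0,"wz": 0},{"dx": -0.5,"dy": -0.3,"dz": 0,"wx": 0,"wy": 0,"wz": 0},{"dx": -0.5,"dy": -0.35,"dz": 0,"wx": 0,"wy": 0,"wz": 0},{"dx": -0.5,"dy": -0.4,"dz": 0,"wx": 0,"wy": 0,"wz": 0}]'

```text
time_s: 16.68
tcp_pos: [0.5867, 0.1844, 0.1309]
eef_rot: [-86.6, 89.4, -17.2]
contact_force: [1.4, -0.3, -4.8]
gripper_width: 0.0069
```

```bash
python3 - <<'E'
from h import *
plan([.5565+.05,.1977-.018,.15],159.5)
cap('scene','s6');p=cap('wrist','w6')[0]
a=np.load('pics/s6.npz')['p'][200:340,320:460]
cv2.imwrite('pics/c6.png',np.hstack([cv2.resize(a,(330,330)),cv2.resize(p,(440,330))])[:,:,::-1])
E
```

```text
{'t': 16.68, 'p': array([0.5867, 0.1844, 0.1309]), 'sh20': array([-0.94, -1.02,  0.13]), 'heady': 159.4, 'F': array([ 1.4, -0.3, -4.8]), 'M': array([-0.04, -0.31,  0.03]), 'gw': 0.0069, 'j': array([ 36. ,  19.6, -15.9,   0.6, -54.1, -56.9]), 'w0': array([-0.03,  0.01,  0.14]), 'w180': array([ 3.924e+01,  2.200e-01, -1.000e-02])}
```

View pics/c6.png

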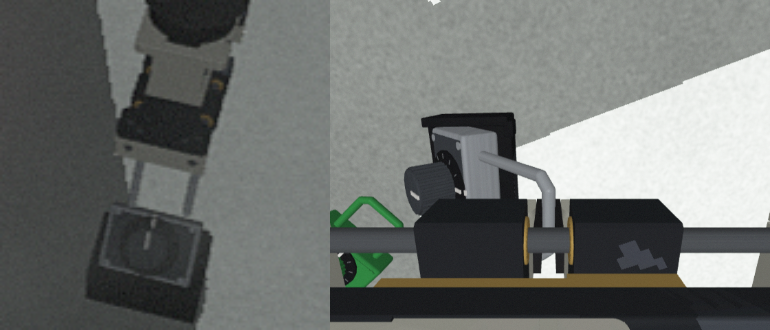

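arm_command --plan '[{"dx": -0.5,"dy": -0.4,"dz": 0,"wx": 0,"wy": 0,"wz": 0},{"dx": -0.5,"dy": -0.4,"dz": 0,"wx": 0,"wy": 0,"wz": 0},{"dx": -0.5,"dy": -0.4,"dz": 0,"wx": 0,"wy": 0,"wz": 0},{"dx": -0.5,"dy": -0.3,"dz": 0,"wx": 0,"wy": 0,"wz": 0},{"dx": -0.5,"dy": -0.1,"dz": 0,"wx": 0,"wy": 0,"wz": 0},{"dx": -0.5,"dy": 0,"dz": 0,"wx": 0,"wy": 0,"wz": 0},{"dx": -0.5,"dy": 0,"dz": 0,"wx": 0,"wy": 0,"wz": 0},{"dx": -0.5,"dy": 0,"dz": 0,"wx": 0,"wy": 0,"wz": 0},{"dx": -0.5,"dy": 0,"dz": 0,"wx": 0,"wy": 0,"wz": 0},{"dx": -0.5,"dy": 0,"dz": 0,"wx": 0,"wy": 0,"wz": 0}]'

```text
time_s: 17.62
tcp_pos: [0.6065, 0.1739, 0.2279]
eef_rot: [147.5, 89.4, -143.2]
contact_force: [-0.3, -0.3, -7.2]
gripper_width: 0.0071
```

```bash
python3 - <<'E'
from h import *
plan([.5821,-.198,.29],159.5)
cap('scene','s7');p=cap('wrist','w7')[0]
a=np.load('pics/s7.npz')['p'][160:320,300:460]
cv2.imwrite('pics/c7.png',np.hstack([cv2.resize(a,(330,330)),cv2.resize(p,(440,330))])[:,:,::-1])
E
```

```text
{'t': 17.62, 'p': array([0.6065, 0.1739, 0.2279]), 'sh20': array([ -2.98,  -5.42, -17.85]), 'heady': 159.3, 'F': array([-0.3, -0.3, -7.2]), 'M': array([0.11, 0.16, 0.02]), 'gw': 0.0071, 'j': array([ 33.7,  17.1,  -5.6,   0. , -67.9, -54.5]), 'w0': array([-0.05, -0.11, -0.07]), 'w180': array([39.22, -0.11,  0.17])}
```

View pics/c7.png

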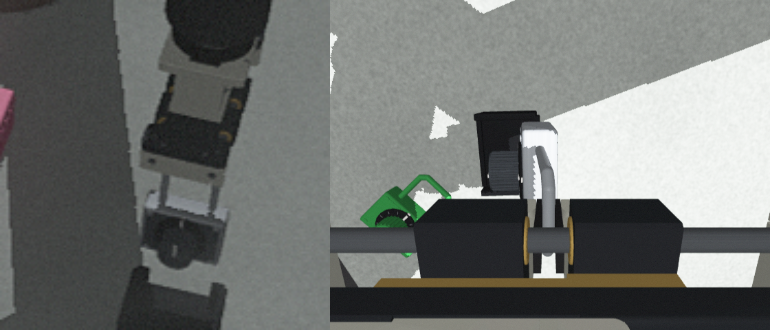

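The lock hangs vertically below the bar, clear of the rest. I raise it further, then traverse slowly.

arm_command --plan '[{"dx": -0.4,"dy": 0,"dz": 0,"wx": 0,"wy": 0,"wz": 0},{"dx": -0.5,"dy": 0,"dz": 0,"wx": 0,"wy": 0,"wz": 0},{"dx": -0.5,"dy": 0,"dz": -0.1,"wx": 0,"wy": 0,"wz": 0},{"dx": -0.5,"dy": -0.05,"dz": -0.2,"wx": 0,"wy": 0,"wz": 0},{"dx": -0.5,"dy": -0.1,"dz": -0.3,"wx": 0,"wy": 0,"wz": 0},{"dx": -0.4,"dy": -0.12,"dz": -0.4,"wx": 0,"wy": 0,"wz": 0},{"dx": -0.3,"dy": -0.15,"dz": -0.5,"wx": 0,"wy": 0,"wz": 0},{"dx": -0.1,"dy": -0.18,"dz": -0.6,"wx": 0,"wy": 0,"wz": 0},{"dx": 0,"dy": -0.18,"dz": -0.6,"wx": 0,"wy": 0,"wz": 0},{"dx": 0,"dy": -0.18,"dz": -0.6,"wx": 0,"wy": 0,"wz": 0},{"dx": 0,"dy": -0.18,"dz": -0.6,"wx": 0,"wy": 0,"wz": 0},{"dx": 0,"dy": -0.18,"dz": -0.6,"wx": 0,"wy": 0,"wz": 0},{"dx": 0,"dy": -0.18,"dz": -0.6,"wx": 0,"wy": 0,"wz": 0},{"dx": 0,"dy": -0.18,"dz": -0.6,"wx": 0,"wy": 0,"wz": 0},{"dx": 0,"dy": -0.18,"dz": -0.6,"wx": 0,"wy": 0,"wz": 0},{"dx": 0,"dy": -0.18,"dz": -0.6,"wx": 0,"wy": 0,"wz": 0},{"dx": 0,"dy": -0.18,"dz": -0.6,"wx": 0,"wy": 0,"wz": 0},{"dx": 0,"dy": -0.18,"dz": -0.6,"wx": 0,"wy": 0,"wz": 0},{"dx": 0,"dy": -0.18,"dz": -0.6,"wx": 0,"wy": 0,"wz": 0},{"dx": 0,"dy": -0.18,"dz": -0.6,"wx": 0,"wy": 0,"wz": 0}]'

```text
time_s: 19.38
tcp_pos: [0.5901, -0.0399, 0.2995]
eef_rot: [143.9, 89.4, -146.8]
contact_force: [0.9, 0.5, -6.0]
gripper_width: 0.0073
```

```bash
python3 - <<'E'
from h import *
plan([.5821,-.198,.29],159.5)
E
```

```text
{'t': 19.38, 'p': array([ 0.5901, -0.0399,  0.2995]), 'sh20': array([ 0.52, -2.43, -7.53]), 'heady': 159.3, 'F': array([ 0.9,  0.5, -6. ]), 'M': array([0.07, 0.08, 0.01]), 'gw': 0.0073, 'j': array([ 15.2,  11.1,  -4.4,   0.2, -75.1, -36. ]), 'w0': array([-0.05, -0.1 , -0.07]), 'w180': array([39.22, -0.11,  0.15])}
```

arm_command --plan '[{"dx": 0,"dy": -0.2,"dz": -0.6,"wx": 0,"wy": 0,"wz": 0},{"dx": 0,"dy": -0.2,"dz": -0.6,"wx": 0,"wy": 0,"wz": 0},{"dx": 0,"dy": -0.2,"dz": -0.6,"wx": 0,"wy": 0,"wz": 0},{"dx": 0,"dy": -0.2,"dz": -0.6,"wx": 0,"wy": 0,"wz": 0},{"dx": 0,"dy": -0.2,"dz": -0.6,"wx": 0,"wy": 0,"wz": 0},{"dx": 0,"dy": -0.2,"dz": -0.6,"wx": 0,"wy": 0,"wz": 0},{"dx": 0,"dy": -0.2,"dz": -0.6,"wx": 0,"wy": 0,"wz": 0},{"dx": 0,"dy": -0.2,"dz": -0.6,"wx": 0,"wy": 0,"wz": 0},{"dx": 0,"dy": -0.2,"dz": -0.55,"wx": 0,"wy": 0,"wz": 0},{"dx": 0,"dy": -0.15,"dz": -0.45,"wx": 0,"wy": 0,"wz": 0},{"dx": 0,"dy": -0.1,"dz": -0.35,"wx": 0,"wy": 0,"wz": 0},{"dx": 0,"dy": -0.1,"dz": -0.25,"wx": 0,"wy": 0,"wz": 0},{"dx": 0,"dy": 0,"dz": -0.1,"wx": 0,"wy": 0,"wz": 0},{"dx": 0,"dy": 0,"dz": 0,"wx": 0,"wy": 0,"wz": 0},{"dx": 0,"dy": 0,"dz": 0,"wx": 0,"wy": 0,"wz": 0},{"dx": 0,"dy": 0,"dz": 0,"wx": 0,"wy": 0,"wz": 0}]'

```text
time_s: 20.72
tcp_pos: [0.5831, -0.1946, 0.2998]
eef_rot: [142.2, 89.4, -148.7]
contact_force: [-0.2, -0.2, -6.0]
gripper_width: 0.007
```

```bash
python3 - <<'E'
from h import *
plan([.5821,-.198,.29],159.5)
ps,ds,ms=cap('scene','s8');p,d,m=cap('wrist','w8');pt=cap('top','t8')[0]
a=ps[160:360,120:320]
cv2.imwrite('pics/c8.png',np.hstack([cv2.resize(a,(400,400),interpolation=cv2.INTER_CUBIC),cv2.resize(p,(400,400))])[:,:,::-1])
for n in('scene','wrist'):
  for q in('padlock_center','staple_top','shackle_bow','dial_grip'):
    print(n,q,[(np.round(x['centre'],1).tolist(),round(x['score'],2)) for x in r.spot_point(n,q)[:3]])
E
```

```text
{'t': 20.72, 'p': array([ 0.5831, -0.1946,  0.2998]), 'sh20': array([ 0.49, -0.01, -0.17]), 'heady': 159.1, 'F': array([-0.2, -0.2, -6. ]), 'M': array([ 0.07,  0.09, -0.02]), 'gw': 0.007, 'j': array([ -0.1,  13.3,  -1.5,   0.3, -75.7, -20.9]), 'w0': array([-0.09, -0.1 , -0.08]), 'w180': array([39.18, -0.13,  0.16])}
scene padlock_center [([412.6, 393.3], 0.83), ([212.6, 248.1], 0.7)]
scene staple_top [([219.4, 275.1], 0.84), ([267.2, 198.4], 0.78), ([182.4, 152.8], 0.73)]
scene shackle_bow [([209.7, 206.6], 0.74), ([394.1, 356.5], 0.71), ([212.9, 249.2], 0.58)]
scene dial_grip [([416.9, 378.8], 0.85), ([206.5, 259.7], 0.63), ([212.4, 245.5], 0.28)]
wrist padlock_center []
wrist staple_top [([613.0, 223.6], 0.97)]
wrist shackle_bow [([315.8, 317.3], 0.71)]
wrist dial_grip [([243.8, 250.7], 0.77)]
```

View pics/c8.png

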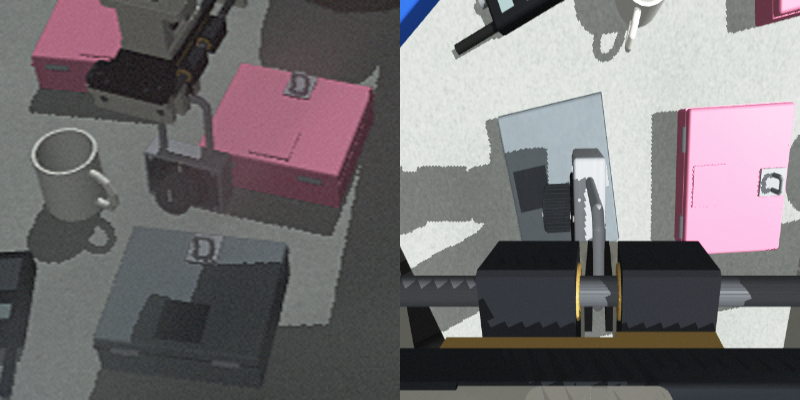

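View pics/w8.png

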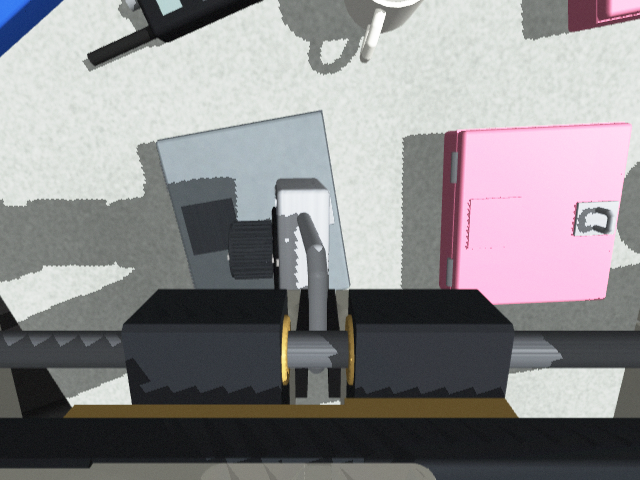

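The lock hangs above the grey case's staple, with the dial facing away from the robot. I'll measure the body from depth.

```bash
python3 - <<'E'
from h import *
S=np.array([.582,-.198]);a=np.radians(-20.9);ex=np.array([np.cos(a),np.sin(a)]);ey=np.array([-ex[1],ex[0]])
for n in('s8','w8','t8'):
    z=np.load(f'pics/{n}.npz');d=z['d'];c=z['c'];v,u=np.mgrid[0:480,0:640]
    P=(np.stack([(u-c[0])/c[2]*d,(v-c[1])/c[2]*d,d],-1)-z['t'])@z['R']
    q=P-np.array([*S,0]);X=q[...,:2]@ex;Y=q[...,:2]@ey;Z=P[...,2]
    k=(d>0)&(abs(X)<.09)&(abs(Y)<.09)&(Z>.1)&(Z<.31)
    for lo in np.arange(.1,.31,.015):
        kk=k&(Z>=lo)&(Z<lo+.015)
        if kk.sum()>5: print(n,round(lo,3),kk.sum(),'X',np.percentile(X[kk],[2,50,98]).round(3),'Y',np.percentile(Y[kk],[2,50,98]).round(3))
E
```

```text
s8 0.16 49 X [0.001 0.025 0.028] Y [-0.038  0.036  0.046]
s8 0.175 149 X [0.002 0.025 0.056] Y [-0.038  0.027  0.047]
s8 0.19 254 X [-0.003  0.027  0.056] Y [-0.037  0.019  0.046]
s8 0.205 401 X [0.003 0.027 0.054] Y [-0.035  0.009  0.046]
s8 0.22 478 X [-0.007  0.011  0.026] Y [-0.037  0.005  0.045]
s8 0.235 45 X [0.003 0.006 0.01 ] Y [-0.026 -0.019  0.033]
s8 0.25 38 X [0.001 0.005 0.008] Y [-0.025  0.027  0.033]
s8 0.265 26 X [-0.001  0.003  0.009] Y [0.027 0.031 0.033]
s8 0.28 37 X [-0.016  0.002  0.016] Y [0.009 0.03  0.034]
s8 0.295 110 X [-0.02   0.001  0.02 ] Y [0.006 0.014 0.029]
w8 0.16 64 X [-0.002  0.012  0.027] Y [-0.04  -0.04  -0.031]
w8 0.175 119 X [-0.003  0.012  0.025] Y [-0.04  -0.04  -0.038]
w8 0.19 506 X [-0.002  0.032  0.052] Y [-0.04  -0.015  0.02 ]
w8 0.205 2561 X [-0.001  0.037  0.052] Y [-0.04  -0.001  0.02 ]
w8 0.22 3993 X [-0.007  0.011  0.023] Y [-0.039 -0.016  0.019]
w8 0.235 91 X [0.001 0.006 0.009] Y [-0.027 -0.026 -0.023]
w8 0.25 117 X [-0.     0.004  0.007] Y [-0.027 -0.026 -0.023]
w8 0.265 144 X [-0.002  0.003  0.006] Y [-0.027 -0.026 -0.023]
w8 0.28 496 X [-0.012  0.     0.01 ] Y [-0.027 -0.023  0.031]
w8 0.295 2299 X [-0.012 -0.001  0.01 ] Y [-0.022 -0.007  0.025]
```

Relative to the staple the body centre is about +12 mm along the lock's x and +3 mm across, tilted about 5.5° by grip friction, with its lower edge at about 0.168. I lower 33 mm, shift across, then tip the tool so the body hangs plumb.

arm_command --plan '[{"dx": 0.2,"dy": 0,"dz": -0.05,"wx": 0,"wy": 0,"wz": 0},{"dx": 0.3,"dy": 0,"dz": -0.1,"wx": 0,"wy": 0,"wz": 0},{"dx": 0.3,"dy": 0,"dz": -0.05,"wx": 0,"wy": 0,"wz": 0},{"dx": 0.3,"dy": 0,"dz": 0,"wx": 0,"wy": 0,"wz": 0},{"dx": 0.3,"dy": 0,"dz": 0,"wx": 0,"wy": 0,"wz": 0},{"dx": 0.2,"dy": 0,"dz": 0,"wx": 0,"wy": 0,"wz": 0.2},{"dx": 0,"dy": 0,"dz": 0,"wx": 0,"wy": 0,"wz": 0.3},{"dx": 0,"dy": 0,"dz": 0,"wx": 0,"wy": 0,"wz": 0.3},{"dx": 0,"dy": 0,"dz": 0,"wx": 0,"wy": 0,"wz": 0.3},{"dx": 0,"dy": 0,"dz": 0,"wx": 0,"wy": 0,"wz": 0.1},{"dx": 0,"dy": 0,"dz": 0,"wx": 0,"wy": 0,"wz": 0},{"dx": 0,"dy": 0,"dz": 0,"wx": 0,"wy": 0,"wz": 0},{"dx": 0,"dy": 0,"dz": 0,"wx": 0,"wy": 0,"wz": 0}]'

```text
time_s: 22.35
tcp_pos: [0.5807, -0.1994, 0.2604]
eef_rot: [94.6, 83.5, 163.6]
contact_force: [0.1, 0.7, -5.7]
gripper_width: 0.0071
```

```bash
cat > meas.py <<'E'
from h import *
import sys
T=sys.argv[1]
plan([.5815,-.2,.267],159.1)
ps=cap('scene','s'+T)[0];p=cap('wrist','w'+T)[0];cap('top','t'+T)
cv2.imwrite('pics/c%s.png'%T,np.hstack([cv2.resize(ps[180:340,140:300],(400,400),interpolation=cv2.INTER_CUBIC),cv2.resize(p,(400,400))])[:,:,::-1])
S=np.array([.5815,-.200]);a=np.radians(-20.9);ex=np.array([np.cos(a),np.sin(a)]);ey=np.array([-ex[1],ex[0]])
for n in('s'+T,'w'+T):
    z=np.load(f'pics/{n}.npz');d=z['d'];c=z['c'];v,u=np.mgrid[0:480,0:640]
    P=(np.stack([(u-c[0])/c[2]*d,(v-c[1])/c[2]*d,d],-1)-z['t'])@z['R']
    q=P-np.array([*S,0]);X=q[...,:2]@ex;Y=q[...,:2]@ey;Z=P[...,2]
    k=(d>0)&(abs(X)<.09)&(abs(Y)<.09)&(Z>.09)&(Z<.31)
    for lo in np.arange(.09,.31,.01):
        kk=k&(Z>=lo)&(Z<lo+.01)
        if kk.sum()>5: print(n,round(lo,3),kk.sum(),'X',np.percentile(X[kk],[2,50,98]).round(3),'Y',np.percentile(Y[kk],[2,50,98]).round(3))
    if n[0]=='s':
        ks=(d>0)&(abs(X)<.02)&(abs(Y)<.025)&(Z>.068)&(Z<.09); print('staple',ks.sum(),P[ks].mean(0),u[ks].mean(),v[ks].mean(),Z[ks].max())
E
python3 meas.py 9
```

```text
{'t': 22.35, 'p': array([ 0.5807, -0.1994,  0.2604]), 'sh20': array([-0.33, -0.01, -0.02]), 'heady': 159.0, 'F': array([ 0.1,  0.7, -5.7]), 'M': array([-0.08, -0.55, -0.04]), 'gw': 0.0071, 'j': array([ -1.8,  18.1,   0.5,  -1.7, -78.7, -18.8]), 'w0': array([-0.01, -0.11, -1.41]), 'w180': array([39.2 , -2.22,  0.18])}
s9 0.12 13 X [-0.005  0.013  0.016] Y [-0.04   0.035  0.042]
s9 0.13 75 X [-0.012  0.014  0.043] Y [-0.039  0.03   0.044]
s9 0.14 99 X [-0.007  0.016  0.046] Y [-0.041  0.017  0.044]
s9 0.15 154 X [-0.007  0.017  0.046] Y [-0.038  0.017  0.043]
s9 0.16 187 X [-0.01   0.019  0.045] Y [-0.038  0.012  0.043]
s9 0.17 244 X [-0.006  0.018  0.045] Y [-0.037  0.004  0.043]
s9 0.18 437 X [-0.015  0.005  0.017] Y [-0.04   0.003  0.042]
s9 0.19 24 X [-0.004  0.001  0.005] Y [-0.034  0.016  0.031]
s9 0.2 13 X [-0.002  0.     0.003] Y [0.022 0.027 0.03 ]
s9 0.21 12 X [-0.004  0.001  0.004] Y [0.023 0.029 0.031]
s9 0.22 13 X [-0.003  0.001  0.004] Y [0.023 0.028 0.031]
s9 0.23 13 X [-0.003 -0.     0.002] Y [0.025 0.028 0.03 ]
s9 0.24 15 X [-0.003  0.     0.01 ] Y [0.006 0.028 0.031]

[... 808 characters left out ...]
[-0.03  -0.029 -0.026]
w9 0.2 65 X [-0.004  0.     0.003] Y [-0.03  -0.029 -0.026]
w9 0.21 74 X [-0.004  0.     0.003] Y [-0.03  -0.029 -0.026]
w9 0.22 82 X [-0.004 -0.     0.002] Y [-0.03  -0.029 -0.026]
w9 0.23 107 X [-0.005 -0.     0.002] Y [-0.03  -0.029 -0.025]
w9 0.24 120 X [-0.005 -0.     0.002] Y [-0.03  -0.029 -0.015]
w9 0.25 995 X [-0.013 -0.001  0.009] Y [-0.029 -0.02   0.027]
w9 0.26 1627 X [-0.012 -0.002  0.009] Y [-0.021 -0.01   0.003]
w9 0.27 385 X [-0.011 -0.005  0.01 ] Y [-0.011 -0.009 -0.007]
w9 0.28 369 X [-0.009 -0.003  0.01 ] Y [-0.011 -0.009  0.008]
w9 0.29 777 X [-0.005  0.006  0.01 ] Y [-0.001  0.004  0.01 ]
w9 0.3 765 X [-0.005  0.084  0.085] Y [-0.015 -0.006  0.005]
```

View pics/c9.png

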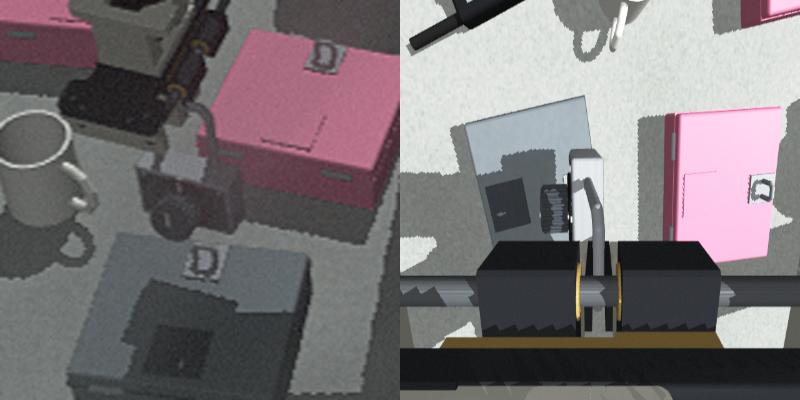

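Body now plumb (X ≈ +1 mm, Y ≈ 0), with the lower edge around 0.129. I'll refine the staple position and the body height.

```bash
python3 - <<'E'
from h import *
p=np.load('pics/w1.npz')['p'][200:265,270:345];q=np.load('pics/s9.npz')['p'][255:305,185:260]
cv2.imwrite('pics/st.png',np.vstack([cv2.resize(p,(600,520//2*1),interpolation=cv2.INTER_CUBIC) if 0 else cv2.resize(p,(450,390),interpolation=cv2.INTER_CUBIC),cv2.resize(q,(450,300),interpolation=cv2.INTER_CUBIC)])[:600,:,::-1])
z=np.load('pics/w9.npz');d=z['d'];c=z['c'];v,u=np.mgrid[0:480,0:640]
P=(np.stack([(u-c[0])/c[2]*d,(v-c[1])/c[2]*d,d],-1)-z['t'])@z['R']
x,y,Z=P[...,0]-.5815,P[...,1]+.2,P[...,2]
a=np.radians(-20.9);X=x*np.cos(a)+y*np.sin(a);Y=-x*np.sin(a)+y*np.cos(a)
k=(abs(X)<.011)&(abs(Y)<.041)&(Z>.17)&(Z<.20)&(abs(abs(Y)-.029)>.007);print(k.sum(),np.percentile(Z[k],[5,25,50,75,95]))
E
```

```text
1867 [0.18285015 0.18354018 0.18398806 0.18444931 0.18507339]
```

View pics/st.png

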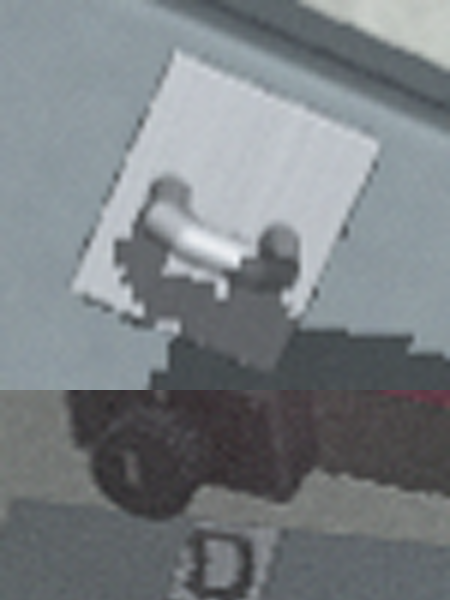

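```bash
python3 - <<'E'
from h import *
z=np.load('pics/w1.npz');m=dict(r.camera_model('wrist'),R=z['R'],t=z['t'])
print(w(m,304.7,240.2,.082)); print(w(r.camera_model('scene'),219.7,279.5,.084))
E
```

```text
[ 0.58453963 -0.1991309   0.082     ]
[ 0.58844728 -0.1989944   0.084     ]
```

arm_command --plan '[{"dx": -0.2,"dy": 0,"dz": 0.05,"wx": 0,"wy": 0,"wz": 0},{"dx": -0.2,"dy": 0,"dz": 0.08,"wx": 0,"wy": 0,"wz": 0},{"dx": -0.12,"dy": 0,"dz": 0,"wx": 0,"wy": 0,"wz": 0},{"dx": 0,"dy": 0,"dz": 0,"wx": 0,"wy": 0,"wz": 0},{"dx": 0,"dy": 0,"dz": 0,"wx": 0,"wy": 0,"wz": 0},{"dx": 0,"dy": 0,"dz": 0,"wx": 0,"wy": 0,"wz": 0},{"dx": 0,"dy": 0,"dz": 0,"wx": 0,"wy": 0,"wz": 0},{"dx": 0,"dy": 0,"dz": 0,"wx": 0,"wy": 0,"wz": 0}]'

```text
time_s: 23.17
tcp_pos: [0.5828, -0.1967, 0.2741]
eef_rot: [94.2, 83.7, 163.3]
contact_force: [-0.2, -0.7, -5.8]
gripper_width: 0.0069
```

```bash
sed -i 's/\[.5815,-.200\]/[.585,-.1985]/' meas.py; python3 meas.py 10 | grep -v 's10 0.[2-3]' ; python3 - <<'E'
from h import *
z=np.load('pics/w10.npz');d=z['d'];c=z['c'];v,u=np.mgrid[0:480,0:640]
P=(np.stack([(u-c[0])/c[2]*d,(v-c[1])/c[2]*d,d],-1)-z['t'])@z['R']
x,y,Z=P[...,0]-.585,P[...,1]+.1985,P[...,2]
a=np.radians(-20.9);X=x*np.cos(a)+y*np.sin(a);Y=-x*np.sin(a)+y*np.cos(a)
k=(abs(X)<.011)&(abs(Y)<.041)&(Z>.17)&(Z<.21)&(abs(abs(Y)-.029)>.007);print(k.sum(),np.percentile(Z[k],[5,50,95]),np.percentile(Z[k],50)-.06)
E
```

```text
{'t': 23.17, 'p': array([ 0.5828, -0.1967,  0.2741]), 'sh20': array([ 0.35, -0.04, -0.17]), 'heady': 159.1, 'F': array([-0.2, -0.7, -5.8]), 'M': array([-0.11, -0.47,  0.02]), 'gw': 0.0069, 'j': array([ -1.5,  17.7,   1.7,  -1.7, -80.1, -19. ]), 'w0': array([-0.  , -0.1 , -1.37]), 'w180': array([39.21, -2.15,  0.16])}
s10 0.14 61 X [-0.011  0.013  0.017] Y [-0.04   0.033  0.043]
s10 0.15 82 X [-0.012  0.013  0.044] Y [-0.038  0.025  0.044]
s10 0.16 132 X [-0.009  0.016  0.045] Y [-0.038  0.017  0.044]
s10 0.17 179 X [-0.012  0.018  0.045] Y [-0.037  0.016  0.044]
s10 0.18 270 X [-0.008  0.019  0.044] Y [-0.037  0.005  0.044]
s10 0.19 401 X [-0.016  0.005  0.018] Y [-0.039  0.005  0.044]
staple 53 [ 0.58765892 -0.19662316  0.07859903] 221.0566037735849 280.7169811320755 0.0881277851648917
w10 0.14 87 X [-0.014  0.003  0.015] Y [-0.043 -0.042 -0.03 ]
w10 0.15 80 X [-0.014  0.003  0.015] Y [-0.043 -0.042 -0.027]
w10 0.16 166 X [-0.013  0.013  0.041] Y [-0.043 -0.04  -0.016]
w10 0.17 734 X [-0.01   0.026  0.043] Y [-0.042 -0.016  0.018]
w10 0.18 2107 X [-0.003  0.028  0.042] Y [-0.042 -0.002  0.015]
w10 0.19 4153 X [-0.016  0.003  0.015] Y [-0.042 -0.018  0.016]
w10 0.2 58 X [-0.005 -0.001  0.002] Y [-0.029 -0.029 -0.025]
w10 0.21 60 X [-0.005 -0.001  0.001] Y [-0.029 -0.029 -0.025]
w10 0.22 70 X [-0.006 -0.001  0.001] Y [-0.029 -0.029 -0.025]
w10 0.23 82 X [-0.006 -0.001  0.001] Y [-0.029 -0.029 -0.025]
w10 0.24 97 X [-0.006 -0.002  0.001] Y [-0.03  -0.029 -0.025]
w10 0.25 111 X [-0.007 -0.002  0.   ] Y [-0.029 -0.029 -0.025]
w10 0.26 519 X [-0.014 -0.003  0.007] Y [-0.029 -0.025  0.029]
w10 0.27 1842 X [-0.014 -0.003  0.007] Y [-0.024 -0.01   0.022]
w10 0.28 583 X [-0.014 -0.006  0.008] Y [-0.011 -0.009 -0.002]
w10 0.29 403 X [-0.011  0.002  0.008] Y [-0.011 -0.009 -0.008]
w10 0.3 699 X [-0.009  0.004  0.008] Y [-0.01   0.005  0.011]
2024 [0.19645678 0.19756694 0.1985659 ] 0.13756693714341647
```

View pics/c10.png

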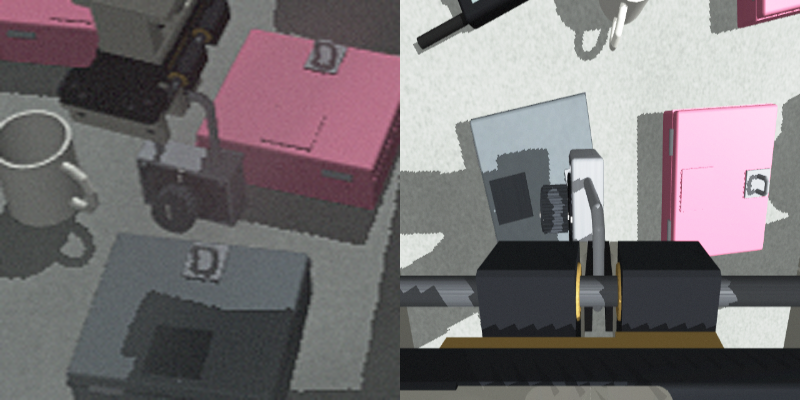

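Final checks: body centred over the staple within about 1–2 mm, lower edge 52 mm above it, and the bar about 104 mm from the body centre, so the shackle is open. Handing in.

```bash
python3 -c "
from h import *
print(r.close_job()); s=r.get_state(); print(s['time_s'],s['tcp_pos'],s['gripper_width'],s['contact_force'])"
```

```text
the job is handed in; nothing more can be done
None
the job is handed in; nothing more can be done
```

The job is handed in at about 23 s. The lock is open and still held by its shackle, hanging plumb with its body below, above the grey case's staple.

- **Dial:** I gripped the knob and turned it about 88° clockwise. The picture then showed the zero line at 158–162° against a shackle direction of 159–160°, so it is at 0 within 2–3°.
- **Shackle:** I pulled it 25.5 mm until it hit its stop at about 17 N. At the end the bar still sat about 104 mm from the body's centre, which is fully open.
- **Lift:** I raised the lock out shackle end first. Grip friction left it hanging about 5.5° off plumb, so I tipped the tool to correct that.
- **Final position:** The last depth measurement put the body's centre within about 1–2 mm of my staple estimate, and its lower edge about 52 mm above the staple. The readings of the staple's own position differed by up to about 10 mm between cameras. I used the hand-picked wrist and scene readings, about (0.585, -0.1985) m; the network's and depth readings were spread around it.
- **Mug, radio and torch:** The arm never went near the mug, the radio or the torch. I did not measure their positions again at the end.

The state could not be read after hand-in, so the final second is not confirmed.

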